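# Vent and open the vacuum test chamber

### The arm

A 6-joint arm with a two-finger parallel gripper is mounted at the origin on a cart in front of the work surface, level with it; the furniture and walls round the work are solid. World frame = base frame: x ahead of the robot, y to its left, z up, the work surface at z = 0. Lengths are in m, angles in degrees, forces in N, time in s.
With the tool pointing down it reaches from about 0.4 to 0.825 m from the base axis. Payload 7 kg.
Tool frame: the origin (TCP) lies at the very end of the fingers, on their centre line; the grasp point (between the pads) lies 19 mm behind it; x points along the fingers, y is the direction in which the jaws open and shut, and the axes are right-handed (so a half turn about x gives the same grasp; the last joint's range is limited). The gripper opens to 88 mm and grips with 3 to 60 N. Pads are 19 mm wide; open, the fingers measure 130 mm over their backs; the gripper's body (78 mm by 193 mm) begins 47 mm behind the grasp point.
Start: joints at [82.512, 20.546, 0.682, 0, -70.136, -16.507], TCP at [0.275, 0.617, 0.227] pointing down, gripper open.
Joint ranges: [-176.03, 176.03], [-82.01, 121.73], [-58.28, 71.71], [-173.87, 95.51], [-174.79, -0.11], [-173.66, 173.66]. Speed limits (degrees/s): [136.94, 136.94, 172.46, 180, 180, 180].

### API

Orientations are given as [roll, pitch, yaw] about the fixed x, y, z axes, in that order (R = Rz(yaw) Ry(pitch) Rx(roll)).
In Python, from plant import monitor, eyes, ticket gives the robot as it stands. The module is installed in compiled form; this text tells all that it offers.
- The arm moves only by the shell command python3 -m crank 'ROWS'. ROWS is JSON, a list of rows, each an object with "linear": the shift along the world's x, y, z in units of 60 mm (1.0 is 60 mm), a list of three; "rot": the turn, a rotation vector about the world's x, y, z in units of 5 degrees (1.0 is 5 degrees), a list of three; "hand": the opening, from 0 (shut) to 1 (fully open). In form: [{"linear": [tx, ty, tz], "rot": [ax, ay, az], "hand": hand}, ...]. A call has 1 to 20 rows; each row shifts and turns the pose as measured when the row begins; what a row does not reach is not made up. A row lasts 1/8 s, in which the tool goes at most 62.5 mm and 10.7 degrees, less where a joint would pass 70% of its speed; a pose out of reach is approached as far as the arm can. A call is refused whole if a number of a shift passes 1 or a number of a turn 1, either way. A call with a gripper value outside its range is refused whole. The fingers move at their own pace and stop on an object; the grip force is fixed at half the most. Time passes only in rows, so rows that do not move let the fingers close. It gives the time, the measured TCP pose, the force and the opening at its end, in the units of the state.
- monitor.get_obs(): the state, without advancing time (a new reading comes with each control period).
- eyes.snapshot(name): name is "scene" or "top" or "wrist"; returns a dict with "image" (420x560x3 uint8, red, green, blue), "depth" (420x560 float32, m along the optical axis (not along the pixel's ray), 0 where there is no reading), "K" (3x3 intrinsics, pixels), "camera_from_world" (4x4, takes a point from world to camera coordinates); the wrist camera has in their place "hand_eye" (4x4, takes a point from camera to tool coordinates, whose origin is the TCP and whose axes are the tool frame's). Camera axes: x right, y up, looking along -z (the intrinsics and any distortion apply to the point x, -y, -z); pixel columns grow to the right and rows downward; lengths in m; the calibration is good to about 2 mm. The wrist camera is an equidistant fisheye: a pixel r from the principal point sees the ray r / f radians off the axis. A picture is of the moment at which its call begins: read the wrist's pose just before it.
- ticket.close_job(): hands the job in, once; it reports no verdict.
The state is a dict: "clock": time; "joint_pos": joint angles; "qvel": joint speeds; "tau": joint torques, N m; "tool_pos": TCP position; "orientation": TCP orientation; "force": force on the tool from outside, world axes, zero at the start; "moment": the same for the moment, N m; "opening": finger opening in m.
Only numpy, scipy, OpenCV 4.12 (cv2) and the standard library are available. Lean on these libraries where they do the work, as an engineer would, in place of code of your own. Each camera call takes 0.05 s, during which the arm holds its last target.

### The job

Vent the small test chamber by swinging its lever until it points at the one long tick of its dial plate, and leave it there; only then press the release button down in its slanted collar so that the lid springs fully open by itself. Feel for the button and press it gently along the collar: how deep it sits is not known and it must not be rammed against its stop. Do not touch the lid, and leave the bottle, beaker and timer where they are.

Things in the scene. Friction and masses are not known exactly. Their poses are not given: they have to be found in the camera images.
- chamber: Vacuum test chamber fixed to the bench: aluminium plate 215 x 180 x 8 mm, white clamshell box, grey console with slanted release collar in front, vent lever at its left (+y). Origin on the bench; x to the back (hinge side), y to the left, z up. The box's centre line is y = -35 mm; shut lid from x = -36 to +66 mm, its top 74 mm above the bench.
- release: Spring rod with the black cap (34 mm wide) in the collar. Origin: collar bottom, on its axis, z out of it. The cap's face lies 2 to 14 mm below the mouth: adjustable, not reported, find it by touch. 3 N starts it, 0.6 N more per mm; at 5 to 6 mm of travel (6 to 7 N) the lid is let go; hard stop at 9 mm. Springs back. Over 30 N is ramming and fails.
- release_mouth (a point): Centre of the mouth of the aluminium collar (inner diameter 50, outer 58, depth 27 mm), 56 mm above the bench. This point has the chamber's axes; the collar's own axis leans 30 degrees from vertical to the chamber's front, so one presses along (sin 30, 0, -cos 30) in chamber axes: down and to the back.
- lid (a joint): Opening angle of the lid, rad: 0 shut and latched, 1.75 open at its stop. A spring throws it open once the release is pressed far enough. The hinge runs along the back edge at x = +66, z = 49 mm of the chamber; the front edge swings up and back.
- lid_shell: The white lid, 102 x 102 x 25 mm. Origin on its hinge line. Not to be touched by the robot.
- vent_lever (a joint): Lever angle, rad: 0 leans 60 degrees to the front, grows as the knob swings up and to the back, end stop 1.9. The dial plate's rim has a short tick each 15 degrees from 0 to 105 and one long tick at 75 degrees (1.309 rad), where the lever leans 15 degrees to the back. Stays where left; 1.5 to 2 N at the knob moves it.
- lever_knob (a point): Centre of the lever's black knob: a cylinder 22 mm in diameter lying along the chamber's y axis, 24 mm long between flat ends, 85 mm from the pivot. Free to be taken from above by its two flat ends.
- lever_pivot (a point): Pivot of the lever, 55 mm above the bench; the lever turns about the chamber's y axis through this point. The dial plate (radius 46 mm, long tick to 61 mm) stands 7 to 14 mm beside the lever toward the chamber.
- bottle: White plastic bottle with blue cap, 60 mm wide, 132 mm tall, bystander. Origin under its centre.
- beaker: Clear beaker, 59 mm wide, 72 mm tall, bystander. Origin under its centre.
- kitchen_timer: Flat white timer, 62 x 62 x 18 mm, bystander. Origin under its centre.

How it is judged:
By the outcome, as a careful person would: the job done as asked, in the order asked, and still so for the second after the job is handed in, with the robot touching nothing.
It also fails if it takes over 48 s, if anything falls off the work surface, if the arm or the gripper's body presses on something with over 40 N, if the wrist force passes 120 N, or if a joint passes its speed limit or range.

## Working session

There is one attempt and no reset: what is moved stays moved. The work goes in short steps, Python scripts to look and compute and a shell command to move; the robot and the scene stay as the last step left them, time stands still between calls to the robot, and variables do not carry over. Pictures are saved under pics/ and viewed, and the job is handed in when it is done.

```bash
mkdir -p pics; cat > h.py <<'E'
from plant import monitor, eyes, ticket
import numpy as np, cv2
def snap(n,fn):
    s=eyes.snapshot(n); cv2.imwrite('pics/'+fn,s['image'][:,:,::-1]); np.savez('pics/'+fn[:-4],**s); return s
def world(s,u,v,d=None):
    K=s['K']; d=s['depth'][int(v),int(u)] if d is None else d
    p=np.array([(u-K[0,2])/K[0,0]*d,-(v-K[1,2])/K[1,1]*d,-d,1])
    return (np.linalg.inv(s['camera_from_world'])@p)[:3]
E
python3 - <<'E'
from h import *
o=monitor.get_obs();print(o)
for n in('scene','top','wrist'):
    s=snap(n,n+'0.png')
    print(n,s['K'].tolist()); print(s.get('camera_from_world',s.get('hand_eye')).round(4).tolist(), [k for k in s])
E
```

```text
{'clock': 0.0, 'joint_pos': array([ 8.25124107e+01,  2.05906199e+01,  6.32588844e-01, -2.10817030e-02,
       -7.01348801e+01, -1.65066614e+01]), 'qvel': array([-0.14684844,  0.00301903,  0.01588463, -0.06072932, -0.03022132,
       -0.03056053]), 'tau': array([ 1.87517021e-04, -5.82708442e+01,  2.93043888e+01,  6.99652523e+00,
        6.87154839e-03, -1.69074842e-04]), 'tool_pos': array([0.27430673, 0.61620516, 0.22561986]), 'orientation': array([  94.46744413,   89.9049981 , -109.53398635]), 'force': array([-0.30535313, -0.21615457, -0.49319989]), 'moment': array([ 0.01864045, -0.00258725, -0.03687536]), 'opening': 0.0877537993112243}
scene [[480.18509835733045, 0.0, 275.0079023242839], [0.0, 480.18509835733045, 207.8179706690822], [0.0, 0.0, 1.0]]
[[0.6922, -0.7217, -0.0035, -0.4302], [0.358, 0.3391, 0.87, -0.2368], [-0.6267, -0.6034, 0.4931, -0.7898], [0.0, 0.0, 0.0, 1.0]] ['image', 'depth', 'K', 'camera_from_world']
top [[407.91262546566077, 0.0, 280.8353794391758], [0.0, 407.91262546566077, 206.9697672617716], [0.0, 0.0, 1.0]]
[[-0.0117, -0.9997, -0.0203, -0.0747], [0.9946, -0.0138, 0.1026, -0.5451], [-0.1029, -0.019, 0.9945, -0.9041], [0.0, 0.0, 0.0, 1.0]] ['image', 'depth', 'K', 'camera_from_world']
wrist [[325.19226210127806, 0.0, 283.0749414598536], [0.0, 325.19226210127806, 209.53369460983313], [0.0, 0.0, 1.0]]
[[-0.0004, 0.286, -0.9582, -0.1582], [1.0, -0.001, -0.0007, -0.0002], [-0.0011, -0.9582, -0.286, -0.0779], [0.0, 0.0, 0.0, 1.0]] ['image', 'depth', 'K', 'hand_eye']
```

View pics/scene0.png

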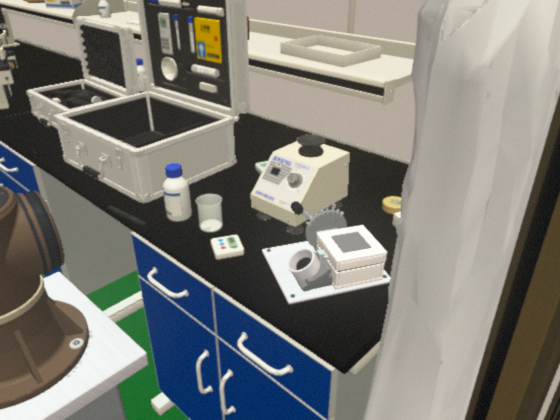

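View pics/top0.png

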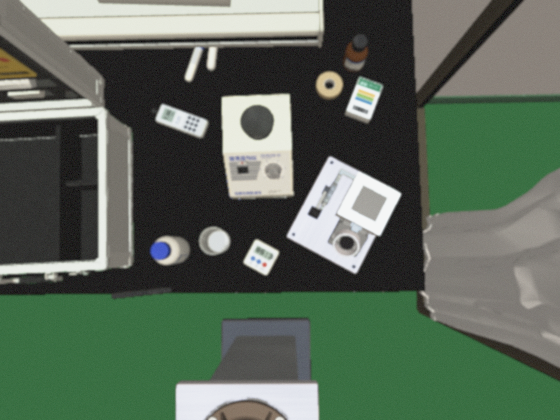

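View pics/wrist0.png

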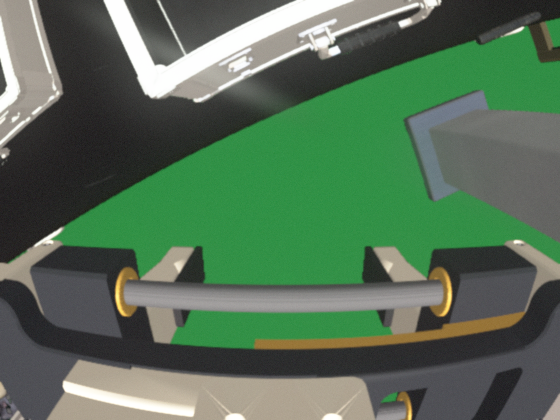

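The chamber is on the right: top image plate (288-400, 157-272), collar at about (347,240), lever knob near (315,212), mixer box behind and to its left. I'll zoom in on it.

```bash
python3 - <<'E'
from h import *
t=np.load('pics/top0.npz'); s=np.load('pics/scene0.npz')
a=cv2.resize(t['image'][150:280,280:410],None,fx=4.5,fy=4.5,interpolation=cv2.INTER_CUBIC)
cv2.imwrite('pics/tz.png',a[:,:,::-1])
a=cv2.resize(s['image'][190:310,250:400],None,fx=5,fy=5,interpolation=cv2.INTER_CUBIC)
cv2.imwrite('pics/sz.png',a[:,:,::-1])
E
```

```text
(no output)
```

View pics/tz.png

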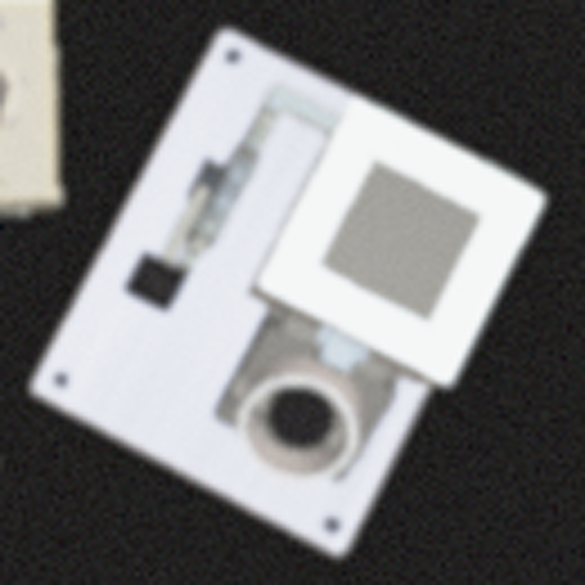

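View pics/sz.png

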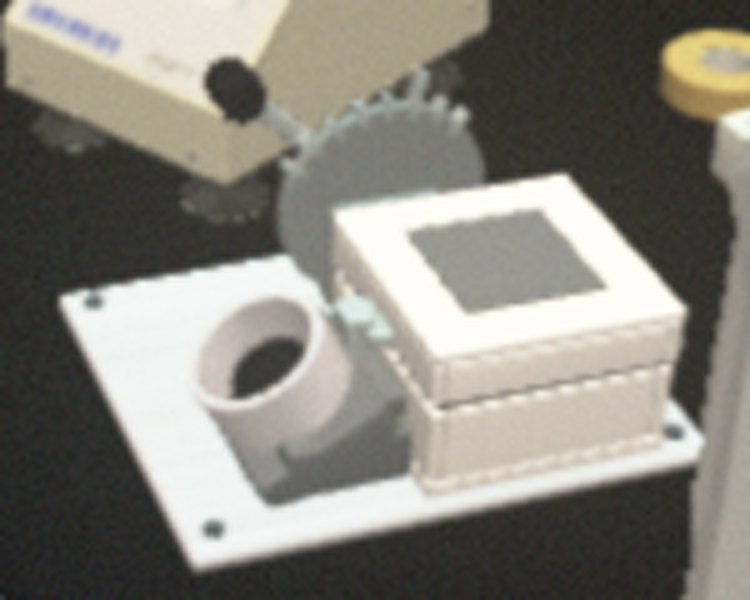

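```bash
cat >> h.py <<'E'
def atz(s,u,v,z):
    K=s['K'];T=np.linalg.inv(s['camera_from_world']); r=T[:3,:3]@np.array([(u-K[0,2])/K[0,0],-(v-K[1,2])/K[1,1],-1]); c=T[:3,3]
    return c+r*(z-c[2])/r[2]
def proj(s,p):
    K=s['K'];q=(s['camera_from_world']@np.append(p,1))[:3]; return np.array([K[0,0]*q[0]/-q[2]+K[0,2],-K[1,1]*q[1]/-q[2]+K[1,2]])
E
python3 - <<'E'
from h import *
t=np.load('pics/top0.npz'); s=np.load('pics/scene0.npz')
tz=lambda u,v:((u+.5)/4.5+280-.5,(v+.5)/4.5+150-.5)
sz=lambda u,v:((u+.5)/5+250-.5,(v+.5)/5+190-.5)
P={}
for n,p,z in [('BL',(222,28),.008),('FL',(32,388),.008),('FR',(343,557),.008),('LBL',(352,98),.074),('LBR',(548,195),.074),('LFR',(450,388),.074),('LFL',(255,292),.074),('mouth',(300,425),.056)]:
    P[n]=atz(t,*tz(*p),z); print(n,P[n].round(4), world(t,*tz(*p)).round(4))
print(np.linalg.norm(P['BL']-P['FL']),np.linalg.norm(P['FR']-P['FL']))
S={}
for n,p,z in [('FL',(62,298),.008),('FR',(197,570),.008),('BR',(703,447),.008),('LBL',(566,175),.074),('LBR',(686,312),.074),('LFR',(436,357),.074),('LFL',(333,212),.074),('mouth',(262,352),.056)]:
    S[n]=atz(s,*sz(*p),z); print('s',n,S[n].round(4))
# knob depth
for q in [(155,282),(150,275)]: print('knob top', world(t,*tz(*q)))
for q in [(235,88),(228,90),(240,80)]: print('knob scene', world(s,*sz(*q)))
print('lid depth', world(t,*tz(300,300)), world(s,*sz(400,300)))
E
```

```text
BL [ 0.6656 -0.1961  0.008 ] [ 6.673e-01 -1.968e-01  6.000e-04]
FL [ 0.4788 -0.0941  0.008 ] [ 0.479  -0.0941  0.0025]
FR [ 0.3912 -0.2508  0.008 ] [ 0.3907 -0.2523 -0.0014]
LBL [ 0.6149 -0.2513  0.074 ] [ 0.6273 -0.2626  0.0087]
LBR [ 0.5662 -0.3437  0.074 ] [ 0.5759 -0.3639  0.0012]
LFR [ 0.4742 -0.2934  0.074 ] [ 0.4764 -0.3102 -0.0019]
LFL [ 0.5213 -0.202   0.074 ] [ 0.5235 -0.2052  0.047 ]
mouth [ 0.4577 -0.2243  0.056 ] [ 0.4578 -0.2258  0.0447]
0.21282544110900703 0.17948569321303243
s FL [ 0.4828 -0.0943  0.008 ]
s FR [ 0.3932 -0.2544  0.008 ]
s BR [ 0.5833 -0.3493  0.008 ]
s LBL [ 0.6223 -0.2509  0.074 ]
s LBR [ 0.5713 -0.3406  0.074 ]
s LFR [ 0.4834 -0.2899  0.074 ]
s LFL [ 0.5341 -0.1992  0.074 ]
s mouth [ 0.461  -0.2254  0.056 ]
knob top [ 0.52249119 -0.15127541  0.12164709]
knob top [ 0.52558302 -0.1489851   0.12307397]
knob scene [ 0.51708594 -0.16028653  0.12325046]
knob scene [ 0.5169328  -0.15674229  0.12101786]
knob scene [ 0.52068165 -0.15971342  0.1252189 ]
lid depth [ 0.51688379 -0.22296968  0.07731841] [ 0.49884165 -0.2607986   0.07783947]
```

```bash
python3 - <<'E'
from h import *
from scipy.optimize import least_squares
t=np.load('pics/top0.npz'); s=np.load('pics/scene0.npz')
tz=lambda u,v:np.array(((u+.5)/4.5+280-.5,(v+.5)/4.5+150-.5))
sz=lambda u,v:np.array(((u+.5)/5+250-.5,(v+.5)/5+190-.5))
L={'LBL':(.066,.016,.074),'LBR':(.066,-.086,.074),'LFR':(-.036,-.086,.074),'LFL':(-.036,.016,.074)}
T={'LBL':(352,98),'LBR':(548,195),'LFR':(450,388),'LFL':(255,292),'BL':(222,28),'FL':(32,388),'FR':(343,557),'mouth':(300,425),'knob':(155,275)}
S={'LBL':(566,175),'LBR':(686,312),'LFR':(436,357),'LFL':(333,212),'FL':(62,298),'FR':(197,570),'BR':(703,447),'mouth':(262,352),'knob':(235,90)}
def pts(p):
    x,y,a,px,py,mx,my,kx,ky,kz=p[:10]
    d=dict(L); d.update(FL=(px,py,.008),FR=(px,py-.18,.008),BL=(px+.215,py,.008),BR=(px+.215,py-.18,.008),mouth=(mx,my,.056),knob=(kx,ky,kz))
    R=np.array([[np.cos(a),-np.sin(a),0],[np.sin(a),np.cos(a),0],[0,0,1]])
    return {k:R@np.array(v)+[x,y,0] for k,v in d.items()}
def res(p,cams):
    d=pts(p);r=[]
    if 't' in cams: r+=[ proj(t,d[k])-tz(*q) for k,q in T.items()]
    if 's' in cams: r+=[ proj(s,d[k])-sz(*q)-p[10:12] for k,q in S.items()]
    return np.concatenate(r+[p[10:12]*.1])
p0=np.array([.53,-.24,-.5,-.12,.09,-.084,-.035,-.03,.05,.11,0,0])
for c in ('t','s','ts'):
    q=least_squares(res,p0,args=(c,),loss='soft_l1'); p=q.x
    print(c,p[:2].round(4),np.degrees(p[2]).round(2),(p[3:10]*1000).round(1),p[10:].round(2),'cost',q.cost.round(2),'knobw',pts(p)['knob'].round(4),'mouthw',pts(p)['mouth'].round(4))
    if c=='ts': print(q.fun.round(1).reshape(-1,2).tolist())
# mixer heights
for u,v in [(225,180),(260,120),(285,190),(288,100),(290,150),(240,100)]: print(u,v,world(t,u,v).round(3))
o=monitor.get_obs();
from scipy.spatial.transform import Rotation as Ro
print(Ro.from_euler('xyz',o['orientation'],degrees=True).as_matrix().round(3))
E
```

```text
t [ 0.5477 -0.2346] -28.51 [-129.1   90.6  -84.   -33.9  -54.5   62.2   80. ] [0. 0.] cost 1.93 knobw [ 0.5296 -0.1539  0.08  ] mouthw [ 0.4577 -0.2243  0.056 ]
s [ 0.5534 -0.2251] -28.37 [-132.5   86.9  -87.1  -39.2  -22.2  172.7   46. ] [-3.85 -0.89] cost 3.38 knobw [ 0.616  -0.0626  0.046 ] mouthw [ 0.4581 -0.2182  0.056 ]
ts [ 0.5487 -0.2344] -28.52 [-130.    89.5  -84.8  -35.4  -60.    62.3  111.9] [-1.34  1.47] cost 7.25 knobw [ 0.5257 -0.1511  0.1119] mouthw [ 0.4573 -0.2251  0.056 ]
[[0.3, 0.3], [-1.0, 0.3], [-0.3, -0.8], [0.5, -1.6], [0.1, -0.2], [-0.2, 0.7], [0.4, -0.0], [0.4, 0.2], [-0.4, 0.4], [-0.5, 0.2], [0.1, -0.0], [0.1, 0.9], [-0.1, 1.1], [-0.7, -0.5], [-0.4, -1.6], [2.8, 0.4], [-0.1, -0.7], [0.6, -0.1], [-0.1, 0.1]]
225 180 [ 0.613  0.051 -0.   ]
260 120 [ 0.702 -0.045  0.173]
285 190 [ 0.577 -0.092  0.07 ]
288 100 [ 0.751 -0.101  0.146]
290 150 [ 0.647 -0.104  0.148]
240 100 [ 0.753 -0.003  0.148]
[[-0.    -0.407 -0.914]
 [-0.001 -0.914  0.407]
 [-1.     0.001 -0.   ]]
```

```bash
python3 -m crank '[{"linear":[0,-0.9,0.3],"rot":[0,0,-0.9],"hand":1},{"linear":[0,-0.9,0.3],"rot":[0,0,0],"hand":1},{"linear":[0,-0.95,0.2],"rot":[0,0,0],"hand":1},{"linear":[0,-1,0],"rot":[0,0,0],"hand":0.6},{"linear":[0,-1,0],"rot":[0,0,0],"hand":0.6},{"linear":[0.3,-0.9,0],"rot":[0,0,0],"hand":0.6},{"linear":[0.4,-0.9,0],"rot":[0,0,0],"hand":0.6}]'; python3 -c "
from h import *
t=np.load('pics/top0.npz')
for u,v in [(120,260),(115,200),(105,265),(125,265),(60,268)]: print(world(t,u,v).round(3))"
```

```text
clock: 1.02
tool_pos: [0.3147, 0.2134, 0.2703]
orientation: [113.5, 89.7, -94.9]
force: [1.5, 0.1, -0.0]
opening: 0.0548
[0.429 0.265 0.075]
[0.557 0.272 0.094]
[0.421 0.265 0.147]
[0.417 0.274 0.027]
[0.416 0.353 0.15 ]
```

```bash
python3 -m crank '[{"linear":[0.4,-0.9,0],"rot":[0,0,0],"hand":0.6},{"linear":[0.5,-0.85,0],"rot":[0,0,0],"hand":0.6},{"linear":[0.5,-0.85,0],"rot":[0,0,0],"hand":0.6},{"linear":[0.5,-0.85,-0.2],"rot":[0,0,0],"hand":0.6},{"linear":[0.5,-0.85,-0.2],"rot":[0,0,0],"hand":0.6},{"linear":[0.5,-0.85,-0.2],"rot":[0,0,0],"hand":0.6},{"linear":[0.5,-0.6,-0.2],"rot":[0,0,0],"hand":0.6},{"linear":[0,0,0],"rot":[0,0,0],"hand":0.6}]'; python3 - <<'E'
from h import *
o=monitor.get_obs();print(o['tool_pos'],o['orientation'],o['force'],o['opening'])
from scipy.spatial.transform import Rotation as Ro
print(Ro.from_euler('xyz',o['orientation'],degrees=True).as_matrix().round(4).tolist())
snap('wrist','w1.png')
E
```

```text
clock: 2.02
tool_pos: [0.5226, -0.148, 0.2216]
orientation: [-159.2, 89.8, -7.6]
force: [-0.7, 0.2, -0.0]
opening: 0.0525
[ 0.52262387 -0.14799381  0.22158179] [-159.20061033   89.75197151   -7.63624032] [-0.67943838  0.22369648 -0.00306047] 0.05251339878029834
[[0.0043, -0.4762, -0.8793], [-0.0006, -0.8794, 0.4762], [-1.0, -0.0015, -0.004]]
```

View pics/w1.png

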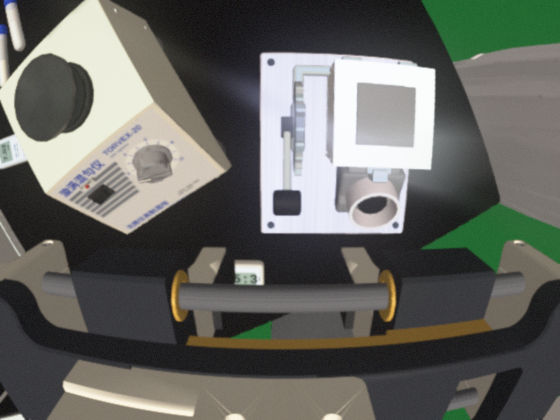

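```bash
cat >> h.py <<'E'
from scipy.spatial.transform import Rotation as Ro
def ray(s,u,v):
    K=s['K'];a=(u-K[0,2])/K[0,0];b=(v-K[1,2])/K[1,1];th=np.hypot(a,b)
    f=np.sin(th)/th
    return np.array([a*f,-b*f,-np.cos(th)])
def wpose(o):
    T=np.eye(4);T[:3,:3]=Ro.from_euler('xyz',o['orientation'],degrees=True).as_matrix();T[:3,3]=o['tool_pos'];return T
def wpt(s,T,u,v,z=None):
    M=T@s['hand_eye'];r=ray(s,u,v)
    if z is None:
        return (M@np.append(r*s['depth'][int(round(v)),int(round(u))]/-r[2],1))[:3]
    d=M[:3,:3]@r;return M[:3,3]+d*(z-M[2,3])/d[2]
def wproj(s,T,p):
    q=np.linalg.inv(T@s['hand_eye'])@np.append(p,1);q=q[:3]/np.linalg.norm(q[:3])
    th=np.arccos(-q[2]);n=np.hypot(q[0],q[1]);K=s['K']
    return np.array([K[0,2]+K[0,0]*th*q[0]/n,K[1,2]-K[1,1]*th*q[1]/n])
E
python3 - <<'E'
from h import *
s=np.load('pics/w1.npz')
o=monitor.get_obs();T=wpose(o)
a=cv2.resize(s['image'][40:245,250:445],None,fx=3.8,fy=2.9*1,interpolation=cv2.INTER_CUBIC);
a=cv2.resize(s['image'][40:245,250:445],None,fx=2.9,fy=2.9,interpolation=cv2.INTER_CUBIC)
cv2.imwrite('pics/w1z.png',a[:,:,::-1])
for p in [(288,203),(282,196),(374,203),(373,188),(350,150),(420,80)]: print(p,wpt(s,T,*p).round(4))
print([wproj(s,T,T[:3,:3]@np.array([-.0,y,0])+T[:3,3]).round(1).tolist() for y in(-.026,0,.026)])
E
```

```text
(288, 203) [ 0.5267 -0.1539  0.1242]
(282, 196) [ 0.5339 -0.1522  0.1224]
(374, 203) [ 0.463  -0.2279  0.046 ]
(373, 188) [ 0.4848 -0.2311  0.0639]
(350, 150) [ 0.533  -0.2249  0.0757]
(420, 80) [ 0.5637 -0.3212  0.0748]
[[235.3, 263.6], [283.1, 264.0], [331.0, 263.7]]
```

View pics/w1z.png

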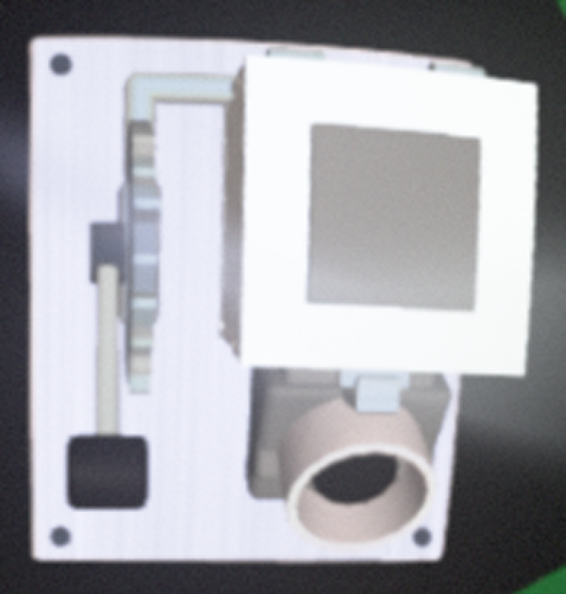

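```bash
python3 - <<'E'
from h import *
from scipy.optimize import least_squares
s=np.load('pics/w1.npz');o=monitor.get_obs();T=wpose(o)
wz=lambda u,v:np.array([(u+.5)/2.9+249.5,(v+.5)/2.9+39.5])
L={'LBL':(.066,.016,.074),'LBR':(.066,-.086,.074),'LFR':(-.036,-.086,.074),'LFL':(-.036,.016,.074)}
W={'LBL':(246,57),'LBR':(538,85),'LFR':(525,375),'LFL':(243,362),'BL':(32,38),'FL':(33,558),'FR':(440,558),'mouth':(361,494)}
def pts(p):
    x,y,a,px,py,mx,my=p
    d=dict(L); d.update(FL=(px,py,.008),FR=(px,py-.18,.008),BL=(px+.215,py,.008),mouth=(mx,my,.056))
    R=np.array([[np.cos(a),-np.sin(a),0],[np.sin(a),np.cos(a),0],[0,0,1]])
    return {k:R@np.array(v)+[x,y,0] for k,v in d.items()}
f=lambda p:np.concatenate([wproj(s,T,pts(p)[k])-wz(*q) for k,q in W.items()])
q=least_squares(f,[.53,-.24,-.5,-.12,.09,-.084,-.035],loss='soft_l1');p=q.x
print(p[:2].round(4),np.degrees(p[2]).round(2),(p[3:]*1000).round(1),'mouthw',pts(p)['mouth'].round(4));print(q.fun.round(1).reshape(-1,2).tolist())
c,sn=np.cos(p[2]),np.sin(p[2])
R=np.array([[c,-sn,0],[sn,c,0],[0,0,1]])
for n,uv,z in [('knobL',(67,470),.112),('knobR',(148,470),.112),('knobtop',(107,470),.123),('knob front',(107,508),.112),('knob back',(107,436),.112),('lever low',(108,270),.06)]:
    print(n,((R.T@(wpt(s,T,*wz(*uv),z)-[p[0],p[1],0]))*1000).round(1))
E
```

```text
[ 0.5508 -0.2354] -28.72 [-129.7   90.8  -85.7  -33.5] mouthw [ 0.4596 -0.2236  0.056 ]
[[1.0, -0.4], [-0.3, 0.1], [-0.5, -0.4], [-0.1, 0.7], [-0.5, -1.3], [-0.2, 0.6], [1.0, 0.5], [0.0, 0.0]]
knobL [-62.6  72.8 112. ]
knobR [-62.4  48.8 112. ]
knobtop [-59.6  61.1 123. ]
knob front [-74.3  60.8 112. ]
knob back [-52.2  61.1 112. ]
lever low [-6.4 60.7 60. ]
```

```bash
python3 -m crank '[{"linear":[0.02,-0.05,-0.6],"rot":[0,0,0],"hand":0.55},{"linear":[0,0,-0.6],"rot":[0,0,0],"hand":0.55},{"linear":[0,0,-0.5],"rot":[0,0,0],"hand":0.55},{"linear":[0,0,0],"rot":[0,0,0],"hand":0.55}]'; python3 - <<'E'
from h import *
o=monitor.get_obs();print(o['tool_pos'],o['force'],o['opening']);s=snap('wrist','w2.png')
E
```

```text
clock: 2.58
tool_pos: [0.5224, -0.1472, 0.1207]
orientation: [-150.6, 89.5, 1.1]
force: [-0.0, -0.2, 0.8]
opening: 0.0476
[ 0.52237583 -0.14723755  0.12068441] [-0.02536789 -0.17721026  0.76219404] 0.04763923971196552
```

View pics/w2.png

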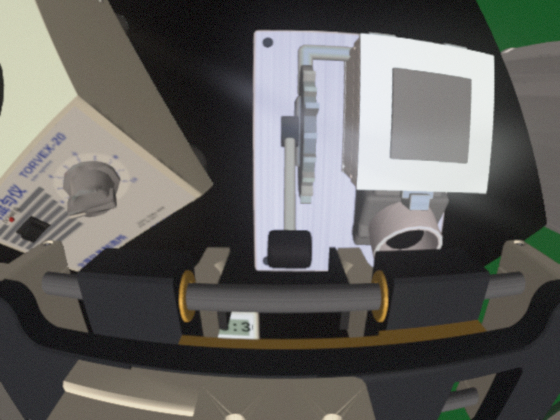

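```bash
python3 -m crank '[{"linear":[0.04,-0.08,-0.1],"rot":[0,0,0],"hand":0.55},{"linear":[0,0,-0.15],"rot":[0,0,0],"hand":0.55},{"linear":[0,0,-0.15],"rot":[0,0,0],"hand":0.55},{"linear":[0,0,0],"rot":[0,0,0],"hand":0.55}]'; python3 - <<'E'
from h import *
o=monitor.get_obs();print(o['tool_pos'],o['orientation'],o['force'],o['opening']);s=snap('wrist','w3.png')
E
```

```text
clock: 3.12
tool_pos: [0.5284, -0.1518, 0.1008]
orientation: [-152.2, 88.9, -0.3]
force: [-0.7, 0.5, 0.0]
opening: 0.048
[ 0.52838742 -0.15184211  0.1008022 ] [-152.213752     88.9317472    -0.34507729] [-0.71008212  0.46998832  0.02861563] 0.04800250815481617
```

View pics/w3.png

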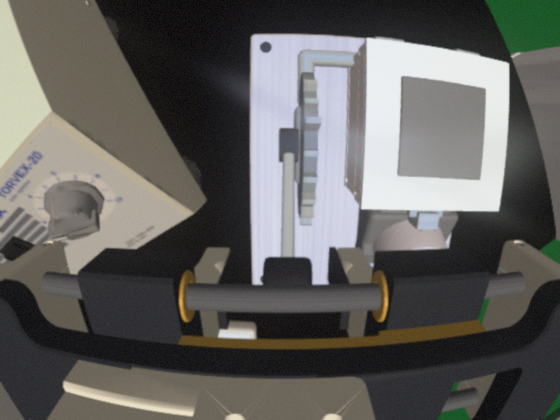

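```bash
python3 -m crank '[{"linear":[-0.06,0.02,-0.06],"rot":[0,0,0],"hand":0.55},{"linear":[0,0,0],"rot":[0,0,0],"hand":0.35},{"linear":[0,0,0],"rot":[0,0,0],"hand":0.2},{"linear":[0,0,0],"rot":[0,0,0],"hand":0.2},{"linear":[0,0,0],"rot":[0,0,0],"hand":0.2}]'; python3 - <<'E'
from h import *
o=monitor.get_obs();print(o['tool_pos'],o['orientation'],o['force'],o['moment'],o['opening'])
E
```

```text
clock: 3.8
tool_pos: [0.5242, -0.1518, 0.0977]
orientation: [-157.3, 89.0, -5.5]
force: [0.7, -2.2, -1.3]
opening: 0.0234
[ 0.52416426 -0.15176562  0.09771195] [-157.34201386   88.96152792   -5.46399309] [ 0.65359577 -2.18161001 -1.32413546] [-0.6206511  -0.24454663 -0.00468786] 0.02342282890701693
```

```bash
python3 -m crank '[{"linear":[0.095,-0.05,0.105],"rot":[0,0,0],"hand":0.2},{"linear":[0.1,-0.055,0.095],"rot":[0,0,0],"hand":0.2},{"linear":[0.11,-0.06,0.08],"rot":[0,0,0],"hand":0.2},{"linear":[0.115,-0.063,0.068],"rot":[0,0,0],"hand":0.2}]'; python3 - <<'E'
from h import *
o=monitor.get_obs();print(o['tool_pos'],o['orientation'],o['force'],o['moment'],o['opening'])
s=np.array([.5242,-.1518,.0977]);d=o['tool_pos']-s;print(d@[.878,-.4787,0],d@[.4787,.878,0],d[2])
E
```

```text
clock: 4.3
tool_pos: [0.5474, -0.1647, 0.1175]
orientation: [-146.1, 89.4, 5.7]
force: [-2.8, 3.2, -4.9]
opening: 0.024
[ 0.54736604 -0.16471238  0.11747829] [-146.06704005   89.39007256    5.70875942] [-2.7755114   3.17864846 -4.94699226] [ 1.13803859  1.07616814 -0.13354999] 0.024013248527695444
0.026520939016240308 -0.00024748994645733496 0.01977828909436903
```

```bash
python3 -m crank '[{"linear":[0.14,-0.076,0.068],"rot":[0,0,0],"hand":0.2},{"linear":[0.142,-0.077,0.043],"rot":[0,0,0],"hand":0.2},{"linear":[0.13,-0.07,0.025],"rot":[0,0,0],"hand":0.2},{"linear":[0.13,-0.071,0.007],"rot":[0,0,0],"hand":0.2},{"linear":[0.08,-0.043,-0.003],"rot":[0,0,0],"hand":0.2}]'; python3 - <<'E'
from h import *
o=monitor.get_obs();print(o['tool_pos'],o['orientation'],o['force'],o['moment'],o['opening'])
s=np.array([.5242,-.1518,.0977]);d=o['tool_pos']-s;print(d@[.878,-.4787,0],d@[.4787,.878,0],d[2])
snap('wrist','w4.png');snap('scene','s4.png')
a=np.load('pics/s4.npz')['image'][170:290,250:400];cv2.imwrite('pics/s4z.png',cv2.resize(a,None,fx=5,fy=5,interpolation=cv2.INTER_CUBIC)[:,:,::-1])
E
```

```text
clock: 4.92
tool_pos: [0.5869, -0.1864, 0.1265]
orientation: [-143.2, 89.5, 8.5]
force: [-3.6, 2.7, -2.5]
opening: 0.0237
[ 0.58689062 -0.18639157  0.12650043] [-143.24425401   89.47596633    8.51960688] [-3.64950958  2.74671489 -2.47788554] [ 1.41366767  1.59816086 -0.09720571] 0.02368082607020252
0.07160135049141363 -0.00036139873668903776 0.028800432395260103
```

View pics/w4.png

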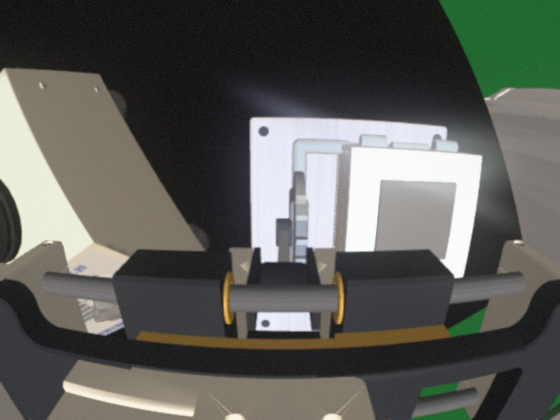

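View pics/s4z.png

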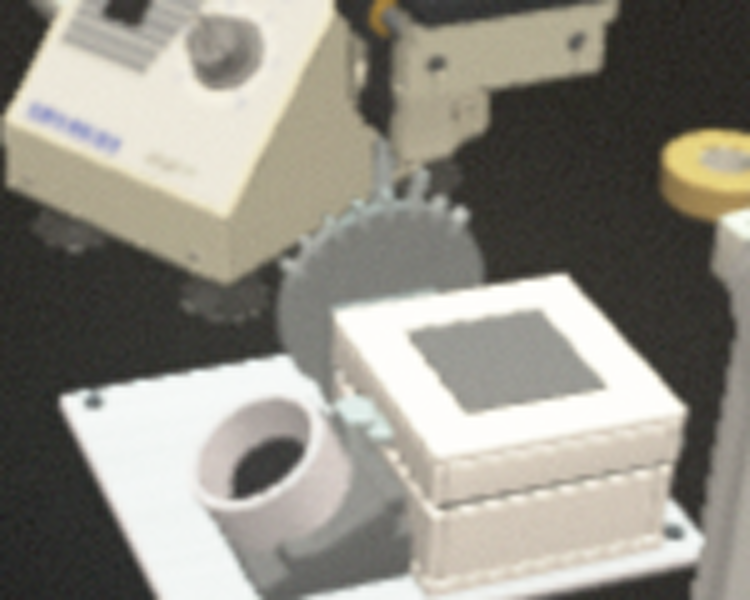

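```bash
python3 -m crank '[{"linear":[0.11,-0.06,-0.018],"rot":[0,0,0],"hand":0.2},{"linear":[0.11,-0.06,-0.025],"rot":[0,0,0],"hand":0.2},{"linear":[0,0,0],"rot":[0,0,0],"hand":0.2}]'; python3 - <<'E'
from h import *
o=monitor.get_obs();print(o['tool_pos'],o['orientation'],o['force'],o['moment'],o['opening'])
s=np.array([.5242,-.1518,.0977]);d=o['tool_pos']-s;dx=d@[.878,-.4787,0];print(dx,d@[.4787,.878,0],d[2])
c=np.hypot(dx,d[2]);a=2*np.degrees(np.arcsin(c/.17));print('a1',-np.degrees(np.arctan2(d[2],dx))+a/2)
E
```

```text
clock: 5.4
tool_pos: [0.6009, -0.1941, 0.1243]
orientation: [-148.0, 89.4, 3.8]
force: [-1.8, 2.5, -3.4]
opening: 0.0238
[ 0.60086213 -0.19406001  0.12425638] [-148.0300717    89.40086946    3.75334755] [-1.75903523  2.53165673 -3.40677147] [ 0.56812549  0.71436426 -0.12767218] 0.02375871574383337
0.0875392191882112 -0.0004061306275319569 0.02655638482313119
a1 15.679088630580821
```

```bash
python3 -m crank '[{"linear":[0,0,0],"rot":[0,0,0],"hand":0.5},{"linear":[0,0,0],"rot":[0,0,0],"hand":0.5},{"linear":[0,0,0],"rot":[0,0,0],"hand":0.5},{"linear":[0,0,0.6],"rot":[0,0,0],"hand":0.5},{"linear":[-0.3,0.15,0.8],"rot":[0,0,0],"hand":0.3},{"linear":[-0.8,-0.2,0.5],"rot":[0,0,0],"hand":0},{"linear":[-0.9,-0.2,0],"rot":[0,0,0],"hand":0},{"linear":[0,0,0],"rot":[0,0,0],"hand":0}]'; python3 - <<'E'
from h import *
o=monitor.get_obs();print(o['tool_pos'],o['orientation'],o['force'],o['opening'])
snap('wrist','w5.png');snap('scene','s5.png')
a=np.load('pics/s5.npz')['image'][170:290,250:400];cv2.imwrite('pics/s5z.png',cv2.resize(a,None,fx=5,fy=5,interpolation=cv2.INTER_CUBIC)[:,:,::-1])
E
```

```text
clock: 6.4
tool_pos: [0.4818, -0.2109, 0.2452]
orientation: [-162.1, 88.7, -10.2]
force: [-0.1, 0.5, 0.7]
opening: 0.0095
[ 0.48181683 -0.21088277  0.24522308] [-162.10385099   88.71484544  -10.15581182] [-0.05849977  0.50387701  0.70152813] 0.00946488510513168
```

View pics/w5.png

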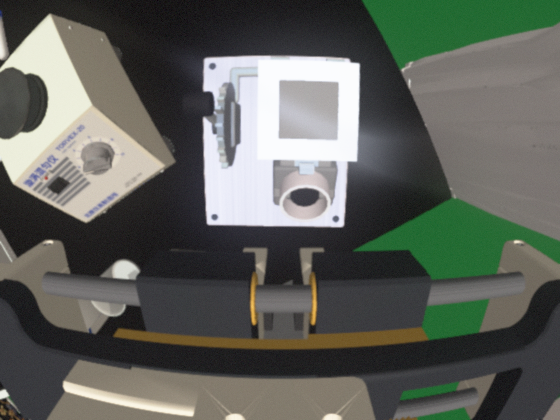

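View pics/s5z.png

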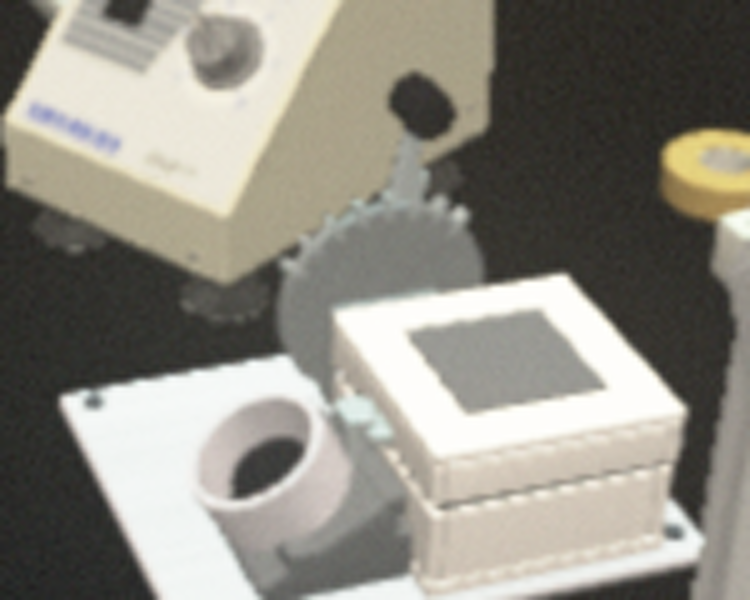

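```bash
python3 - <<'E'
from h import *
A=[]
for n in('s4','s5'):
    a=np.load(f'pics/{n}.npz')['image'][180:240,300:350]; A.append(cv2.resize(a,None,fx=8,fy=8,interpolation=cv2.INTER_CUBIC))
cv2.imwrite('pics/cmp5.png',np.hstack(A)[:,:,::-1])
E
```

```text
(no output)
```

View pics/cmp5.png

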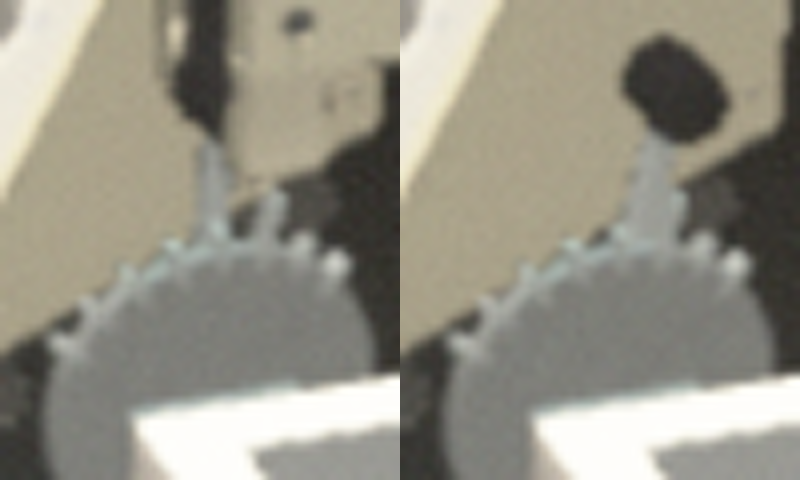

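```bash
python3 - <<'E'
from h import *
from scipy.optimize import least_squares
s=np.load('pics/s5.npz')
z=lambda u,v:np.array([(u+.5)/8+299.5,(v+.5)/8+179.5])
O=np.array([.550,-.235,0]);a=np.radians(-28.6);R=np.array([[np.cos(a),-np.sin(a),0],[np.sin(a),np.cos(a),0],[0,0,1]])
tick={0:(55,343),15:(86,303),30:(125,270),45:(170,240),60:(214,228),90:(305,237),105:(342,258)}
def P(r,deg,y,px): l=np.radians(deg-60); return O+R@np.array([px+r*np.sin(l),y,.055+r*np.cos(l)])
def f(p):
    r=[proj(s,P(p[3],d,.0505,p[2]))+p[:2]-z(*q) for d,q in tick.items()]
    r.append(proj(s,P(.061,75,.0505,p[2]))+p[:2]-z(275,190))
    return np.concatenate(r)
for px in(0,None):
    g=(lambda p:f(np.r_[p[:2],0,p[2]])) if px==0 else f
    q=least_squares(g,[0,0,.052] if px==0 else [0,0,0,.052],x_scale=[1,1,.01] if px==0 else [1,1,.01,.01]);print(q.x,q.fun.round(1))
q=least_squares(lambda p:f(np.r_[p[:2],0,p[2]]),[0,0,.052],x_scale=[1,1,.01]);b=q.x[:2]
k=z(677-400,90)
for d in(65,70,75,80,85): print(d,(proj(s,P(.085,d,.061,0))+b-k).round(2))
# s4 knob: lever line
for d in(60,65,70,75): print('s4 lever r=.055',d,(((proj(s,P(.058,d,.061,0))+b)-[299.5,179.5])*8).round(0))
for d in(70,75,80): print('s5 lever r=.065',d,(((proj(s,P(.065,d,.061,0))+b)-[299.5,179.5])*8).round(0)+[400,0])
# wrist w5
w=np.load('pics/w5.npz');T=wpose(monitor.get_obs())
for n,uv,zz in[('knob',(199,104),.148),('LFL',(257,160),.074),('LBL',(257,60),.074),('FL',(206,225),.008),('BL',(205,58),.008)]:
    print(n,(R.T@(wpt(w,T,*uv,zz)-O)*1000).round(1))
E
python3 - <<'E'
import sys;sys.path.insert(0,'.')
from h import *
a=np.load('pics/w5.npz')['image'][40:240,170:370];cv2.imwrite('pics/w5z.png',cv2.resize(a,None,fx=3,fy=3,interpolation=cv2.INTER_CUBIC)[:,:,::-1])
E
```

```text
[ 0.59542166 -1.61047883  0.05034051] [-0.1 -0.2 -0.1 -0.2 -0.1 -0.3 -0.1  0.4  0.4  0.2  0.1  0.  -0.2 -0.
  0.1  0.1]
[ 6.06048187 -2.58852764 -0.01208257  0.05012428] [-0.1 -0.2 -0.1 -0.2 -0.1 -0.3 -0.1  0.4  0.3  0.2  0.1  0.1 -0.1 -0.
  0.1  0. ]
65 [-5.34 -0.2 ]
70 [-2.03 -0.3 ]
75 [ 1.2  -0.11]
80 [4.31 0.36]
85 [7.29 1.1 ]
s4 lever r=.055 60 [203. 185.]
s4 lever r=.055 65 [221. 183.]
s4 lever r=.055 70 [239. 182.]
s4 lever r=.055 75 [256. 183.]
s5 lever r=.065 70 [645. 158.]
s5 lever r=.065 75 [664. 159.]
s5 lever r=.065 80 [683. 162.]
knob [ 21.   58.6 148. ]
LFL [-33.4  18.2  74. ]
LBL [69.6 18.9 74. ]
FL [-126.    91.9    8. ]
BL [87.5 89.   8. ]
```

View pics/w5z.png

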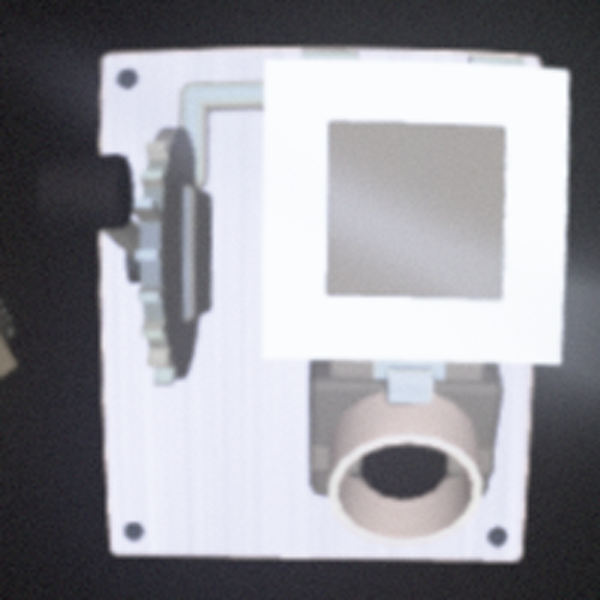

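```bash
python3 - <<'E'
from h import *
from scipy.optimize import least_squares
s=np.load('pics/s5.npz')
z=lambda u,v:np.array([(u+.5)/8+299.5,(v+.5)/8+179.5])
O=np.array([.550,-.235,0]);a=np.radians(-28.6);R=np.array([[np.cos(a),-np.sin(a),0],[np.sin(a),np.cos(a),0],[0,0,1]])
tick={0:(55,343),15:(86,303),30:(125,270),45:(170,240),60:(214,228),90:(305,237),105:(342,258)}
def P(r,deg,y,px=0): l=np.radians(deg-60); return O+R@np.array([px+r*np.sin(l),y,.055+r*np.cos(l)])
g=s['image'][180:202,322:348].astype(int).sum(2); m=g<150; v,u=np.nonzero(m); print(m.sum()); 
n,lab,st,ce=cv2.connectedComponentsWithStats(m.astype(np.uint8)); print(st,ce)
i=1+np.argmax(st[1:,4]); k=ce[i]+[322,180]; print(k, z(277,90))
for ty in(.047,.0505,.054):
    def f(p): return np.concatenate([proj(s,P(p[2],d,ty))+p[:2]-z(*q) for d,q in tick.items()]+[proj(s,P(.061,75,ty))+p[:2]-z(275,190)])
    q=least_squares(f,[0,0,.052],x_scale=[1,1,.01]);b=q.x[:2]
    w=least_squares(lambda p:proj(s,P(.085,p[0],.061))+b-k,[75.]);print(ty,b,w.x,w.fun,q.cost)
E
```

```text
42
[[  0   0  26  22 530]
 [  7   9   1   1   1]
 [  7  11   3   3   4]
 [ 11  11   7   6  20]
 [ 19  17   7   5  17]] [[12.15283019 10.08679245]
 [ 7.          9.        ]
 [ 8.25       12.        ]
 [14.05       13.35      ]
 [22.82352941 19.76470588]]
[336.05 193.35] [334.1875 190.8125]
0.047 [-0.07047287 -2.45940835] [77.94264123] [ 0.51723097 -3.25473182] 0.3125298413111711
0.0505 [ 0.59542166 -1.61047883] [76.58634551] [ 0.33681933 -2.52934603] 0.31781647230650395
0.054 [ 1.25744991 -0.76649494] [75.31094294] [ 0.19498686 -1.78280373] 0.3277599212114242
```

```bash
python3 -m crank '[{"linear":[0.55,0.15,-0.1],"rot":[0,0,0],"hand":0},{"linear":[0.55,0.15,-0.25],"rot":[0,0,0],"hand":0},{"linear":[0.55,0.16,-0.3],"rot":[0,0,0],"hand":0},{"linear":[0,0,0],"rot":[0,0,0],"hand":0}]'; python3 - <<'E'
from h import *
o=monitor.get_obs();print(o['tool_pos'],o['orientation'],o['force'],o['opening'])
T=wpose(o);s=snap('wrist','w6.png')
O=np.array([.550,-.235,0]);a=np.radians(-28.6);R=np.array([[np.cos(a),-np.sin(a),0],[np.sin(a),np.cos(a),0],[0,0,1]])
c=(T@s['hand_eye'])[:3,3];print('cam chamber',R.T@(c-O))
a=s['image'][120:270,200:400];cv2.imwrite('pics/w6z.png',cv2.resize(a,None,fx=4,fy=4,interpolation=cv2.INTER_CUBIC)[:,:,::-1])
E
```

```text
clock: 7.0
tool_pos: [0.5904, -0.1817, 0.2041]
orientation: [-165.0, 88.6, -12.9]
force: [-0.6, -0.3, 0.4]
opening: 0.0002
[ 0.59041953 -0.18173838  0.20405774] [-164.99813909   88.58563703  -12.94600928] [-0.59508763 -0.28658879  0.42876708] 0.0002042938399814826
cam chamber [0.08408107 0.0661112  0.36400881]
```

View pics/w6z.png

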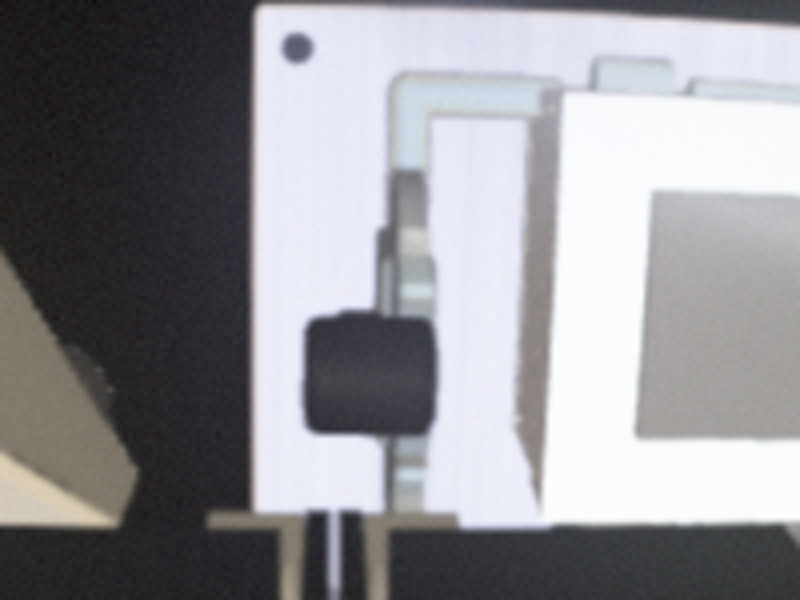

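View pics/w6.png

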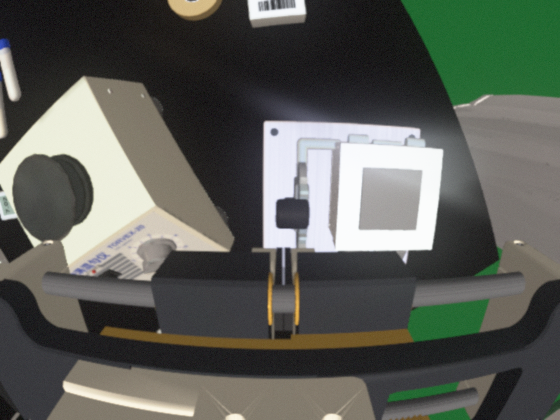

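```bash
python3 - <<'E'
from h import *
s=np.load('pics/w6.npz');T=wpose(monitor.get_obs())
O=np.array([.550,-.235,0]);a=np.radians(-28.6);R=np.array([[np.cos(a),-np.sin(a),0],[np.sin(a),np.cos(a),0],[0,0,1]])
Z=lambda p:((wproj(s,T,p)-[199.5,119.5])*4-.5).round(1)
C=lambda *q:O+R@(np.array(q)/1000)
for n,q,m in[('LBL',(66,16,74),(560,90)),('LFL',(-36,16,74),(545,522)),('BL',(85.5,90.5,8),(256,5)),('FL..',(-36,90.5,8),(0,0))]: print(n,Z(C(*q)),m)
def P(r,deg,y): l=np.radians(deg-60); return C(r*np.sin(l),y,55+r*np.cos(l))
for d in(72,74,75,76,78): print(d,Z(P(85,d,61)),'meas (370,376)')
for d in(45,60,75,90,105): print('tick',d,Z(P(48,d,50.5)),Z(P(61,d,50.5)))
print('pivot',Z(P(0,0,61)))
a=s['image'][155:245,270:320];a=np.clip(a.astype(float)*1.0,0,255).astype(np.uint8);cv2.imwrite('pics/w6zz.png',cv2.resize(a,None,fx=6.5,fy=6.5,interpolation=cv2.INTER_CUBIC)[:,:,::-1])
E
```

```text
LBL [561.   98.5] (560, 90)
LFL [538.5 523.1] (545, 522)
BL [249.9   6.9] (256, 5)
FL.. [249.9 433.6] (0, 0)
72 [361.6 382.6] meas (370,376)
74 [361.8 366.3] meas (370,376)
75 [361.9 358.1] meas (370,376)
76 [362. 350.] meas (370,376)
78 [362.2 333.6] meas (370,376)
tick 45 [405.2 469.6] [407.5 505.5]
tick 60 [407.3 417.1] [410.3 436.7]
tick 75 [408.5 358.4] [412.1 358.5]
tick 90 [408.9 299.6] [412.5 280.4]
tick 105 [408.3 247. ] [411.5 211.3]
pivot [355.5 357.3]
```

View pics/w6zz.png

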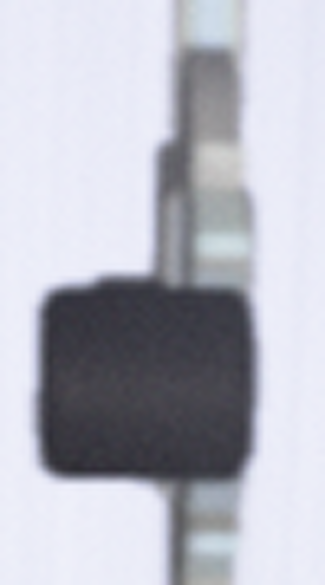

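```bash
python3 -m crank '[{"linear":[0.09,-0.15,0],"rot":[0,0,0],"hand":0.55},{"linear":[0,0,0],"rot":[0,0,0],"hand":0.55},{"linear":[0,0,0],"rot":[0,0,0],"hand":0.55}]'; python3 - <<'E'
from h import *
o=monitor.get_obs();print(o['tool_pos'],o['orientation'],o['opening'])
print(wpose(o).round(4).tolist())
E
```

```text
clock: 7.42
tool_pos: [0.5957, -0.1924, 0.206]
orientation: [-165.2, 88.5, -13.2]
force: [-0.3, 0.2, -0.1]
opening: 0.0249
[ 0.59566367 -0.19235159  0.20604632] [-165.18435029   88.45748197  -13.16018381] 0.024900676796841985
[[0.0262, -0.469, -0.8828, 0.5957], [-0.0061, -0.8832, 0.469, -0.1924], [-0.9996, -0.0069, -0.026, 0.206], [0.0, 0.0, 0.0, 1.0]]
```

```bash
python3 -m crank '[{"linear":[0.01,0.03,-0.2],"rot":[0.07,0.3,-0.1],"hand":0.55},{"linear":[0,0,-0.2],"rot":[0,0,0],"hand":0.55},{"linear":[0,0,0],"rot":[0,0,0],"hand":0.55},{"linear":[0,0,0],"rot":[0,0,0],"hand":0.55}]'; python3 - <<'E'
from h import *
o=monitor.get_obs();print(o['tool_pos'],o['orientation'],o['opening'])
print(wpose(o).round(4).tolist());snap('wrist','w7.png')
E
```

```text
clock: 7.92
tool_pos: [0.5956, -0.1905, 0.1805]
orientation: [12.0, 89.9, 163.4]
force: [0.2, 0.1, 0.2]
opening: 0.0481
[ 0.59558749 -0.19051846  0.18053294] [ 11.96290516  89.89600084 163.42218606] 0.04814420739029197
[[-0.0017, -0.4778, -0.8785, 0.5956], [0.0005, -0.8785, 0.4778, -0.1905], [-1.0, 0.0004, 0.0018, 0.1805], [0.0, 0.0, 0.0, 1.0]]
```

View pics/w7.png

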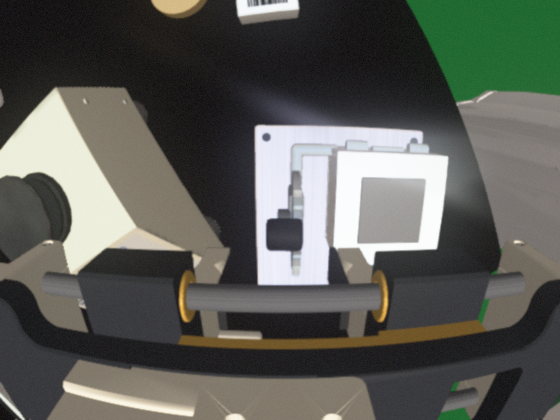

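```bash
python3 -m crank '[{"linear":[0,0,-0.5],"rot":[0,0,0],"hand":0.55},{"linear":[0,0,-0.45],"rot":[0,0,0],"hand":0.55},{"linear":[0,0,0],"rot":[0,0,0],"hand":0.4},{"linear":[0,0,0],"rot":[0,0,0],"hand":0.2},{"linear":[0,0,0],"rot":[0,0,0],"hand":0.2},{"linear":[0,0,0],"rot":[0,0,0],"hand":0.2}]'; python3 - <<'E'
from h import *
o=monitor.get_obs();print(o['tool_pos'],o['orientation'],o['opening'],o['force'])
E
```

```text
clock: 8.72
tool_pos: [0.5964, -0.1915, 0.1262]
orientation: [-175.2, 89.9, -23.7]
force: [0.8, -2.0, -8.4]
opening: 0.0239
[ 0.59636538 -0.19150298  0.12624539] [-175.2190572    89.86575392  -23.74935307] 0.02391538329775948 [ 0.80360984 -2.00805444 -8.37683159]
```

```bash
python3 -m crank '[{"linear":[0.05,-0.027,-0.01],"rot":[0,0,0],"hand":0.2},{"linear":[0,0,0],"rot":[0,0,0],"hand":0.2}]'; python3 - <<'E'
from h import *
o=monitor.get_obs();print(o['tool_pos'],o['orientation'],o['opening'],o['force'])
E
```

```text
clock: 8.98
tool_pos: [0.5982, -0.1926, 0.1257]
orientation: [-34.2, 90.0, 117.3]
force: [-1.5, 0.3, -3.7]
opening: 0.0238
[ 0.59817381 -0.19263023  0.12570304] [-34.17372655  89.98190708 117.25832823] 0.023788974588804815 [-1.46497647  0.33930712 -3.70790968]
```

```bash
python3 -m crank '[{"linear":[0.035,-0.019,-0.01],"rot":[0,0,0],"hand":0.2},{"linear":[0,0,0],"rot":[0,0,0],"hand":0.2}]'; python3 -m crank '[{"linear":[0,0,0],"rot":[0,0,0],"hand":0.55},{"linear":[0,0,0],"rot":[0,0,0],"hand":0.55},{"linear":[0,0,0],"rot":[0,0,0],"hand":0.55},{"linear":[0,0,0.5],"rot":[0,0,0],"hand":0.55},{"linear":[-0.05,0.03,0.75],"rot":[0,0,0],"hand":0.55},{"linear":[0,0,0],"rot":[0,0,0],"hand":0}]'; python3 - <<'E'
from h import *
o=monitor.get_obs();print(o['tool_pos'],o['orientation'],o['opening'],o['force'])
T=wpose(o);s=snap('wrist','w8.png');snap('scene','s8.png')
O=np.array([.550,-.235,0]);a=np.radians(-28.6);R=np.array([[np.cos(a),-np.sin(a),0],[np.sin(a),np.cos(a),0],[0,0,1]])
print('cam chamber',R.T@((T@s['hand_eye'])[:3,3]-O))
a=s['image'][120:270,200:400];b=np.load('pics/s8.npz')['image'][175:240,300:350]
cv2.imwrite('pics/w8z.png',np.hstack([cv2.resize(a,None,fx=4,fy=4,interpolation=cv2.INTER_CUBIC)[:,150:650],np.pad(cv2.resize(b,None,fx=6,fy=6,interpolation=cv2.INTER_CUBIC),((0,210),(0,0),(0,0)))])[:,:,::-1])
Z=lambda p:((wproj(s,T,p)-[199.5,119.5])*4-.5-[150,0]).round(1)
C=lambda *q:O+R@(np.array(q)/1000)
for n,q in[('LBL',(66,16,74)),('LFL',(-36,16,74)),('BL',(85.5,90.5,8)),('FL..',(-36,90.5,8))]: print(n,Z(C(*q)))
def P(r,deg,y): l=np.radians(deg-60); return C(r*np.sin(l),y,55+r*np.cos(l))
for d in(72,74,75,76,78): print(d,Z(P(85,d,61)))
for d in(30,45,60,75,90,105): print('tick',d,Z(P(50.3,d,50.5)))
E
```

```text
clock: 9.22
tool_pos: [0.5998, -0.1935, 0.1253]
orientation: [4.0, 89.9, 155.5]
force: [-2.4, 0.4, -1.8]
opening: 0.0236
clock: 9.98
tool_pos: [0.6009, -0.1925, 0.2045]
orientation: [-166.8, 89.6, -15.2]
force: [0.2, -0.2, 0.3]
opening: 0.0426
[ 0.60088438 -0.19251262  0.20447673] [-166.78186309   89.60309563  -15.24507792] 0.04257602729302595 [ 0.18168425 -0.19187523  0.31135572]
cam chamber [0.10114432 0.06176941 0.36314615]
LBL [388.4 151. ]
LFL [368.8 566.5]
BL [79.3 48.7]
FL.. [ 85.5 469.9]
72 [187.9 453.3]
74 [187.9 437.3]
75 [188.  429.3]
76 [188.  421.2]
78 [188.1 405.1]
tick 30 [233.5 570.5]
tick 45 [235.2 530.3]
tick 60 [236.6 477.5]
tick 75 [237.3 417.1]
tick 90 [237.3 355.2]
tick 105 [236.6 298.5]
```

View pics/w8z.png

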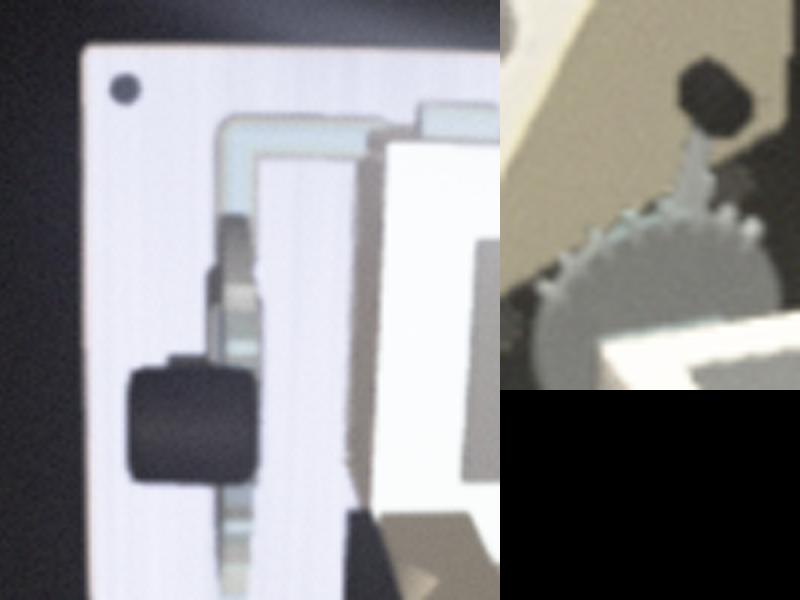

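```bash
python3 -m crank '[{"linear":[-0.8,-0.05,0],"rot":[0,0,0],"hand":0},{"linear":[-0.8,-0.05,0],"rot":[-0.48,-0.88,0],"hand":0},{"linear":[-0.8,-0.05,0],"rot":[-0.48,-0.88,0],"hand":0},{"linear":[-0.5,-0.05,0],"rot":[-0.48,-0.88,0],"hand":0},{"linear":[0,0,-0.2],"rot":[-0.48,-0.88,0],"hand":0},{"linear":[0,0,-0.3],"rot":[-0.48,-0.88,0],"hand":0},{"linear":[0,0,-0.2],"rot":[-0.48,-0.88,0],"hand":0},{"linear":[0,0,0],"rot":[0,0,0],"hand":0}]'; cat >> h.py <<'E'
O=np.array([.550,-.235,0]);_a=np.radians(-28.6);RC=np.array([[np.cos(_a),-np.sin(_a),0],[np.sin(_a),np.cos(_a),0],[0,0,1]])
Rd=np.array(RC@np.column_stack([[.5,0,-np.sqrt(.75)],[0,-1,0],[-np.sqrt(.75),0,-.5]]))
def rel():
    o=monitor.get_obs();T=wpose(o)
    w=Ro.from_matrix(Rd@T[:3,:3].T).as_rotvec(degrees=True)/5
    M=O+RC@np.array([-.085,-.0345,.056])
    d=Rd.T@(o['tool_pos']-M)*1000
    print('t',o['clock'],'pos',o['tool_pos'].round(4),'rot needed units',w.round(2),'in collar axes (depth,-y,z)mm',d.round(1),'F collar',(Rd.T@o['force']).round(2),'open',round(o['opening'],4))
    return o,T,M
E
python3 - <<'E'
from h import *
o,T,M=rel(); print(o['joint_pos'].round(1)); s=snap('wrist','w9.png'); print('mouth px',wproj(s,T,M))
E
```

```text
clock: 11.08
tool_pos: [0.4389, -0.2186, 0.1908]
orientation: [-177.0, 62.7, -25.3]
force: [0.2, -1.0, -1.0]
opening: 0.0005
t 11.075 pos [ 0.4389 -0.2186  0.1908] rot needed units [-0.5  -0.34 -0.13] in collar axes (depth,-y,z)mm [-127.     4.3  -49.8] F collar [ 1.16  0.78 -0.06] open 0.0005
[  3.  -11.9 -58.2  34.1 -22.8  29.5]
mouth px [282.30293264 245.42645441]
```

View pics/w9.png

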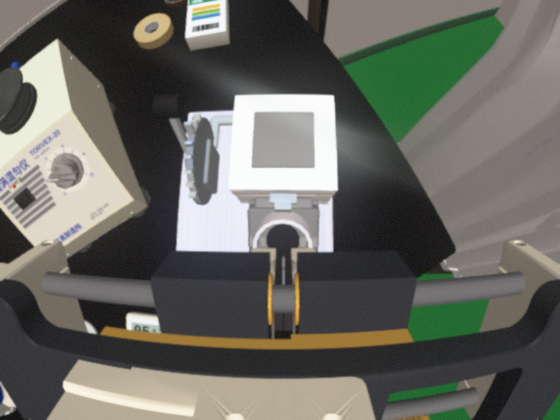

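```bash
python3 -m crank '[{"linear":[0.1,-0.05,-0.5],"rot":[0,0,0],"hand":0},{"linear":[0,0,0],"rot":[0,0,0],"hand":0}]'; python3 - <<'E'
from h import *
o,T,M=rel(); print(o['joint_pos'].round(1))
E
```

```text
clock: 11.38
tool_pos: [0.4479, -0.2258, 0.1685]
orientation: [-176.3, 63.9, -24.5]
force: [-0.4, -0.1, -0.4]
opening: 0.0005
t 11.375 pos [ 0.4479 -0.2258  0.1685] rot needed units [-0.66 -0.54 -0.16] in collar axes (depth,-y,z)mm [-102.     6.3  -48.5] F collar [0.2  0.34 0.48] open 0.0005
[  0.2  -8.1 -58.3  34.6 -19.   30.7]
```

```bash
cat > kin.py <<'E'
from h import *
from scipy.optimize import least_squares
D=[([82.5124,20.5906,.63259,-.02108,-70.1349,-16.50666],[.27430673,.61620516,.22561986],[94.46744413,89.9049981,-109.53398635]),
([3.0,-11.9,-58.2,34.1,-22.8,29.5],[.4389,-.2186,.1908],[-177.0,62.7,-25.3]),
([.2,-8.1,-58.3,34.6,-19.0,30.7],[.4479,-.2258,.1685],[-176.3,63.9,-24.5])]
def rx(d):return Ro.from_euler('x',d,degrees=True).as_matrix()
def ry(d):return Ro.from_euler('y',d,degrees=True).as_matrix()
def rz(d):return Ro.from_euler('z',d,degrees=True).as_matrix()
def fk(q,p,s4,s6):
    o1,a1,b,d1,a2,e,h,L,o6,ox,oy=p
    R=rz(q[0]+o1*100);P=R@[a1,b,d1]
    R=R@ry(q[1]);P=P+R@[0,0,a2]
    R=R@ry(-q[2]);P=P+R@[e,0,h]
    R=R@rx(s4*q[3])@ry(-q[4]);P=P+R@[L,0,0]
    R=R@rx(s6*q[5]+o6*100)
    return P,R
def fit(D,verbose=True):
    best=None
    for s4 in(1,-1):
        for s6 in(1,-1):
            for o1 in(0,-.165,1.8):
              for o6 in(0,.9,-.9,1.8):
                def f(p):
                    r=[]
                    for q,x,e in D:
                        P,R=fk(q,p,s4,s6);r+=[*(P-x)*10,*((R-Ro.from_euler('xyz',e,degrees=True).as_matrix()).ravel())]
                    return np.r_[r,np.array(p[9:])]
                s=least_squares(f,[o1,.1,0,.2,.4,.4,0,.3,o6,0,0],loss='linear')
                if best is None or s.cost<best[0]: best=(s.cost,s.x,s4,s6)
    return best
E
python3 - <<'E'
from kin import *
o=monitor.get_obs();D[2]=(o['joint_pos'],o['tool_pos'],o['orientation'])
b=fit(D);print(b)
for q,x,e in D:
    P,R=fk(q,*b[1:]);print(P-x,(R-Ro.from_euler('xyz',e,degrees=True).as_matrix()).round(3).tolist())
E
```

```text
(np.float64(0.006310995668494888), array([ 3.58838226,  0.26128849, -0.17752622,  0.05583325,  0.4911908 ,
        0.21978678,  0.02950294,  0.24175819,  2.68929401,  0.        ,
        0.        ]), -1, -1)
[-1.08534260e-03  1.37063929e-05  9.78655513e-04] [[-0.0, -0.001, 0.001], [0.0, 0.001, 0.001], [-0.0, 0.0, 0.0]]
[-0.00067301  0.00249633 -0.00757044] [[-0.003, -0.003, 0.0], [-0.008, 0.001, -0.001], [0.0, 0.008, -0.001]]
[ 0.00068377 -0.00360329  0.00659178] [[-0.004, -0.003, -0.0], [-0.008, 0.001, -0.001], [0.0, 0.008, -0.0]]
```

```bash
cat > log.py <<'E'
from h import *
import json
o,T,M=rel();print('j',o['joint_pos'].round(1))
open('log.jsonl','a').write(json.dumps([o['joint_pos'].tolist(),o['tool_pos'].tolist(),o['orientation'].tolist()])+'\n')
E
python3 log.py
python3 -m crank '[{"linear":[0.5,-0.2,0.2],"rot":[0.4,0.7,0],"hand":0},{"linear":[0,0,0],"rot":[0,0,0],"hand":0}]' >/dev/null; python3 log.py
python3 -m crank '[{"linear":[0,0,-0.3],"rot":[0.4,0.7,0],"hand":0},{"linear":[0,0,0],"rot":[0,0,0],"hand":0}]' >/dev/null; python3 log.py
python3 -m crank '[{"linear":[-0.3,0,-0.3],"rot":[0.2,0.35,0.5],"hand":0},{"linear":[0,0,0],"rot":[0,0,0],"hand":0}]'>/dev/null; python3 log.py
```

```text
t 11.375 pos [ 0.4479 -0.2258  0.1685] rot needed units [-0.66 -0.54 -0.16] in collar axes (depth,-y,z)mm [-102.     6.3  -48.5] F collar [0.2  0.34 0.48] open 0.0005
j [  0.2  -8.1 -58.3  34.6 -19.   30.7]
t 11.625 pos [ 0.4714 -0.237   0.1756] rot needed units [-1.09 -1.39 -0.14] in collar axes (depth,-y,z)mm [-95.1   4.8 -74.4] F collar [-0.02 -0.48 -0.44] open 0.0003
j [  0.3  -3.4 -46.3  18.3 -28.7  46.8]
t 11.875 pos [ 0.4691 -0.2356  0.156 ] rot needed units [-1.52 -2.15 -0.12] in collar axes (depth,-y,z)mm [-79.4   4.7 -62.3] F collar [ 0.27  0.03 -0.67] open 0.0006
j [ -0.7   0.  -42.3  11.9 -32.4  53.1]
t 12.125 pos [ 0.4487 -0.2351  0.1374] rot needed units [-1.66 -2.56 -0.62] in collar axes (depth,-y,z)mm [-72.4  14.  -37.3] F collar [-0.2   0.95 -0.13] open 0.0008
j [ -2.    0.7 -42.6   8.4 -32.7  59.6]
```

```bash
cat > kfit.py <<'E'
from kin import *
import json
DD=[D[0]]+[tuple(json.loads(l)) for l in open('log.jsonl')]
b=fit(DD)
E
python3 - <<'E'
from kfit import *
print(b)
for q,x,e in DD:
    P,R=fk(q,*b[1:]);print((P-x).round(4),Ro.from_matrix(R.T@Ro.from_euler('xyz',e,degrees=True).as_matrix()).as_rotvec(degrees=True).round(2))
E
```

```text
(np.float64(0.08021814943689644), array([-0.00513678,  0.32198184, -0.18931284,  0.99734164,  0.02195978,
        0.47479151, -0.3918669 ,  0.26415887, -0.90488173,  0.        ,
        0.        ]), -1, -1)
[ 0.0024 -0.007  -0.0023] [-0.03  0.   -0.  ]
[-0.0217 -0.0143 -0.0022] [ 0.03 -0.01 -0.23]
[ 0.0166  0.0057 -0.0126] [ 0.01 -0.01 -0.19]
[0.0065 0.0066 0.0013] [-0.   -0.01 -0.15]
[0.0055 0.0051 0.0158] [-0.01 -0.01 -0.13]
```

```bash
cat > kfit.py <<'E'
from kin import *
import json
DD=[D[0]]+[tuple(json.loads(l)) for l in open('log.jsonl')]
O1=-.5137
def frames(q):
    R1=rz(q[0]);R2=R1@ry(q[1]);R3=R2@ry(-q[2]);R4=R3@rx(-q[3]);R5=R4@ry(-q[4]);R6=R5@rx(-q[5]-90)
    return R1,R2,R3,R4,R5,R6
def A(q):
    R1,R2,R3,R4,R5,R6=frames(q)
    return np.column_stack([R1[:,0],R1[:,1],[0,0,1],R2[:,0],R2[:,2],R3[:,0],R3[:,2],R4[:,1],R4[:,2],R5[:,0]])
lam=2e-3
M_=np.vstack([A(q) for q,x,e in DD]+[lam*np.eye(10)]);prior=np.array([0,0,.2,0,.45,.4,0,0,0,.28])
y=np.concatenate([np.array(x) for q,x,e in DD]+[lam*prior])
p=np.linalg.lstsq(M_,y,rcond=None)[0]
E
python3 - <<'E'
from kfit import *
print(p.round(4)); print((M_@p-y)[:-10].reshape(-1,3).round(4).tolist())
E
```

```text
[ 2.000e-04 -1.000e-04  1.992e-01  0.000e+00  6.011e-01  4.636e-01
 -1.000e-04 -1.917e-01 -1.000e-04  3.777e-01]
[[0.0, -0.0, 0.0], [-0.0, -0.0, 0.0], [0.0, 0.0, -0.0], [-0.0, 0.0, -0.0], [0.0, 0.0, 0.0]]
```

```bash
cat > ik.py <<'E'
from kfit import *
lo=np.array([-176.03,-82.01,-58.28,-173.87,-174.79,-173.66]);hi=np.array([176.03,121.73,71.71,95.51,-.11,173.66])
def FK(q): return A(q)@p,frames(q)[5]
MO=O+RC@np.array([-.085,-.0345,.056])
def ik(pos,R,q0,m=.6):
    f=lambda q:np.r_[(FK(q)[0]-pos)*20,Ro.from_matrix(FK(q)[1]@R.T).as_rotvec()*5]
    s=least_squares(f,np.clip(q0,lo+m+.1,hi-m-.1),bounds=(lo+m,hi-m),x_scale=30)
    P,Rr=FK(s.x);return s.x,np.linalg.norm(P-pos)*1000,np.degrees(np.linalg.norm(Ro.from_matrix(Rr@R.T).as_rotvec()))
def des(depth,tilt=30,roll=0,az=0,lat=0):
    # tool axis tilt from vertical about chamber y, depth mm into mouth along the collar axis
    t=np.radians(tilt)
    R=RC@rz(az)@np.column_stack([[np.sin(t),0,-np.cos(t)],[0,-1,0],[-np.cos(t),0,-np.sin(t)]])@rx(roll)
    return MO+Rd[:,0]*depth/1000,R
E
python3 - <<'E'
from ik import *
q0=np.array(DD[-1][0])
rng=np.random.default_rng(0)
for tilt in(30,27,24,20,15):
  for depth in(-40,0,20):
    best=None
    for k in range(25):
        pos,R=des(depth,tilt,roll=rng.choice([0,180]) if k else 0)
        s=ik(pos,R,q0 if k==0 else rng.uniform(lo,hi)); sc=s[1]+s[2]*3
        if best is None or sc<best[0]: best=(sc,)+s
    print(tilt,depth,best[1].round(1),round(best[2],1),round(best[3],2))
E
```

```text
30 -40 [  -2.3   -0.2  -57.7   24.3  -11.5 -137.9] 15.4 9.7
30 0 [ -46.8    7.6  -53.  -173.3   -0.7  -80.9] 10.5 9.01
30 20 [ -46.1   11.5  -49.2 -158.    -3.5  -97. ] 11.6 8.25
27 -40 [  -1.2    0.3  -57.7   27.1  -13.7 -141.9] 12.2 7.36
27 0 [ -47.     8.3  -52.9 -173.3   -0.7   99.5] 11.9 8.93
27 20 [ -46.7   11.1  -51.5 -173.3   -0.7  -80.7] 9.4 8.33
24 -40 [ -0.4   0.7 -57.7  28.7 -15.1  35.5] 8.5 4.99
24 0 [ -4.2   6.6 -57.7  31.8  -9.1  35.6] 9.8 6.37
24 20 [ -6.2   9.4 -57.7  34.   -6.2  35.1] 10.5 7.12
20 -40 [  0.5   1.4 -57.7  30.  -16.6  33.3] 3.2 1.8
20 0 [  -3.4    7.2  -57.7   34.   -10.9 -147.7] 5.1 3.15
20 20 [  -5.5   10.   -57.7   37.    -8.2 -148.9] 6.1 3.89
15 -40 [   2.     3.   -52.2   19.7  -23.  -138. ] 0.0 0.0
15 0 [ -1.    8.4 -54.5  26.8 -15.4  37.2] 0.0 0.0
15 20 [  -3.9   10.9  -56.7   35.4  -10.8 -148.9] 0.0 0.0
```

```bash
python3 - <<'E'
from ik import *
rng=np.random.default_rng(1)
ax=Rd[:,0]; m=1.5
def solve(depth,off=np.zeros(3),n=40):
    pos=MO+ax*depth/1000+off;best=None
    for k in range(n):
        q0=np.array(DD[-1][0]) if k==0 else rng.uniform(lo+2,hi-2)
        q0=np.clip(q0,lo+m+.1,hi-m-.1)
        f=lambda q:np.r_[(FK(q)[0]-pos)*300,FK(q)[1][:,0]-ax]
        s=least_squares(f,q0,bounds=(lo+m,hi-m),x_scale=30)
        if best is None or s.cost<best.cost: best=s
    t=FK(best.x)[1][:,0];c=RC.T@t
    print(depth,'q',best.x.round(1),'err',(np.linalg.norm(FK(best.x)[0]-pos)*1000).round(2),'misalign',np.degrees(np.arccos(t@ax)).round(1),'axis chamber',c.round(3))
for d in(-40,0,12,22): solve(d)
E
```

```text
-40 q [  -1.3    0.7  -56.8   17.5  -11.1 -118.4] err 0.0 misalign 11.2 axis chamber [ 0.358  0.12  -0.926]
0 q [ -48.1    7.   -53.6 -172.4   -1.6 -126.5] err 0.0 misalign 9.7 axis chamber [ 0.487 -0.169 -0.857]
12 q [ -47.7    8.9  -51.8 -168.4   -1.6   87.5] err 0.0 misalign 9.4 axis chamber [ 0.487 -0.162 -0.858]
22 q [ -47.2   10.6  -49.9 -161.7   -2.7   26.3] err 0.0 misalign 9.0 axis chamber [ 0.508 -0.155 -0.847]
```

```bash
python3 - <<'E'
from h import *
s=np.load('pics/w9.npz')
d=s['depth'];H=s['hand_eye']
def tp(u,v):
    r=ray(s,u,v);return (H@np.append(r*d[v,u]/-r[2],1))[:3]*1000
for v in(246,250,254,260,270,280):
    print(v,[(u,tp(u,v).round(0).tolist()) for u in (242,248,252,258,266,272,278,284,290,298,304,312,320,326)])
a=s['image'][235:345,225:345];cv2.imwrite('pics/w9z.png',cv2.resize(a,None,fx=5,fy=5,interpolation=cv2.INTER_CUBIC)[:,:,::-1])
E
```

```text
246 [(242, [175.0, -46.0, 64.0]), (248, [156.0, -37.0, 56.0]), (252, [153.0, -32.0, 55.0]), (258, [139.0, -25.0, 49.0]), (266, [151.0, -18.0, 54.0]), (272, [141.0, -11.0, 49.0]), (278, [141.0, -5.0, 49.0]), (284, [141.0, 1.0, 49.0]), (290, [142.0, 7.0, 50.0]), (298, [142.0, 15.0, 50.0]), (304, [151.0, 22.0, 54.0]), (312, [149.0, 30.0, 53.0]), (320, [173.0, 41.0, 63.0]), (326, [172.0, 47.0, 63.0])]
250 [(242, [172.0, -46.0, 68.0]), (248, [173.0, -39.0, 68.0]), (252, [-7.0, -16.0, -11.0]), (258, [-7.0, -13.0, -11.0]), (266, [-6.0, -9.0, -11.0]), (272, [-7.0, -6.0, -12.0]), (278, [-4.0, -3.0, -10.0]), (284, [142.0, 1.0, 54.0]), (290, [-5.0, 3.0, -10.0]), (298, [-7.0, 7.0, -11.0]), (304, [-7.0, 11.0, -11.0]), (312, [-8.0, 14.0, -12.0]), (320, [170.0, 41.0, 67.0]), (326, [168.0, 47.0, 66.0])]
254 [(242, [-72.0, -12.0, -39.0]), (248, [-73.0, -10.0, -39.0]), (252, [-72.0, -9.0, -39.0]), (258, [-72.0, -7.0, -39.0]), (266, [-72.0, -5.0, -39.0]), (272, [-12.0, -6.0, -12.0]), (278, [-8.0, -3.0, -9.0]), (284, [141.0, 1.0, 58.0]), (290, [-8.0, 3.0, -10.0]), (298, [-73.0, 4.0, -39.0]), (304, [-72.
[... 618 characters left out ...]
7.0, -39.0]), (266, [-83.0, -5.0, -39.0]), (272, [-20.0, -5.0, -7.0]), (278, [-28.0, -2.0, -11.0]), (284, [129.0, 1.0, 70.0]), (290, [-27.0, 3.0, -10.0]), (298, [-81.0, 4.0, -38.0]), (304, [-83.0, 5.0, -39.0]), (312, [-82.0, 7.0, -39.0]), (320, [-83.0, 9.0, -39.0]), (326, [-83.0, 11.0, -39.0])]
280 [(242, [-89.0, -10.0, -39.0]), (248, [-87.0, -9.0, -38.0]), (252, [-88.0, -8.0, -39.0]), (258, [-88.0, -6.0, -39.0]), (266, [-88.0, -4.0, -39.0]), (272, [-80.0, -3.0, -35.0]), (278, [-36.0, -2.0, -10.0]), (284, [156.0, 1.0, 96.0]), (290, [-36.0, 3.0, -10.0]), (298, [-83.0, 4.0, -36.0]), (304, [-89.0, 5.0, -39.0]), (312, [-88.0, 7.0, -39.0]), (320, [-88.0, 9.0, -39.0]), (326, [-88.0, 10.0, -39.0])]
```

View pics/w9z.png

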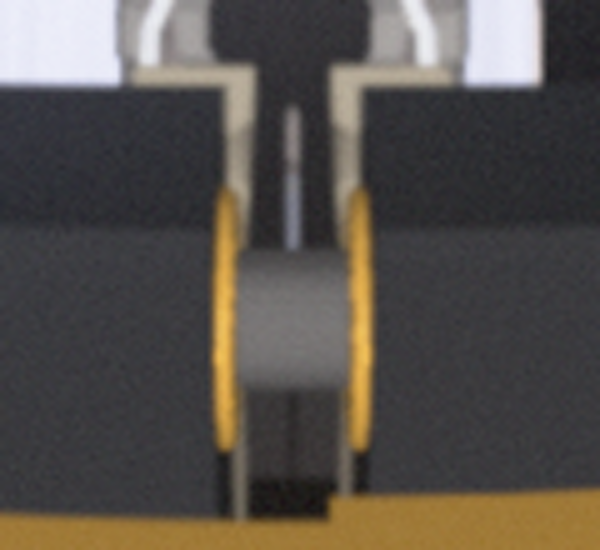

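```bash
cat > st.py <<'E'
from ik import *
import sys
def status(depth,tilt=15,lat=2.5):
    o=monitor.get_obs();T=wpose(o)
    pos,R=des(depth,tilt);pos=pos+Rd[:,2]*lat/1000
    w=Ro.from_matrix(R@T[:3,:3].T).as_rotvec(degrees=True)/5
    d=Rd.T@(o['tool_pos']-MO)*1000
    print('t',round(o['clock'],2),'collar(depth,-y,front)',d.round(1),'need lin',((pos-o['tool_pos'])/.06).round(3),'rot',w.round(2),'Fcollar',(Rd.T@o['force']).round(1),'j',o['joint_pos'].round(1))
if __name__=='__main__': status(float(sys.argv[1]))
E
python3 - <<'E'
from st import *
q=np.array(DD[-1][0])
for t in(15,13):
  for d in(-60,-30,-10,0,10,20):
    pos,R=des(d,t);s=ik(pos+Rd[:,2]*.0025,R,q,.5);q=s[0];print(t,d,s[0].round(1),s[1:])
status(-35)
E
```

```text
15 -60 [  3.4   0.2 -51.7  18.  -26.4  42.7] (np.float64(2.7739597682888237e-11), np.float64(1.326231679437993e-11))
15 -30 [  1.5   4.3 -53.1  21.3 -20.9  40.7] (np.float64(1.0205836870013291e-11), np.float64(1.9115339637567732e-12))
15 -10 [ -0.1   7.  -54.3  25.  -17.   38.3] (np.float64(1.092992753532252e-11), np.float64(1.757213073408936e-12))
15 0 [ -1.    8.3 -55.   27.6 -15.   36.4] (np.float64(3.30235950648816e-13), np.float64(9.349221415798535e-15))
15 10 [ -2.3   9.6 -56.   31.4 -12.7  33.8] (np.float64(1.7043285159773154e-12), np.float64(8.429920743525525e-13))
15 20 [ -4.3  10.8 -57.4  37.4 -10.1  29.5] (np.float64(2.423651445728339e-13), np.float64(1.356663319154299e-14))
13 -60 [  2.9   1.3 -48.6  13.7 -29.7  47.2] (np.float64(2.1677797545656836e-13), np.float64(3.3724679071162666e-14))
13 -30 [  1.4   5.3 -49.5  15.6 -24.8  46.4] (np.float64(1.9279638981753173e-13), np.float64(1.8245442045391096e-14))
13 -10 [  0.4   7.9 -50.1  17.3 -21.5  45.4] (np.float64(6.359601310784502e-14), np.float64(2.19298432279044e-14))
13 0 [ -0.1   9.2 -50.5  18.5 -19.8  44.7] (np.float64(3.9992216743648394e-11), np.float64(7.82618130290909e-12))
13 10 [ -0.7  10.5 -50.9  19.8 -18.1  43.8] (np.float64(2.7552792093874207e-10), np.float64(8.067295121004358e-11))
13 20 [ -1.3  11.8 -51.3  21.5 -16.3  42.6] (np.float64(4.53786176300776e-09), np.float64(1.1972591092539576e-09))
t 12.12 collar(depth,-y,front) [-72.4  14.  -37.3] need lin [-0.119  0.331 -0.872] rot [-0.3   0.11 -0.58] Fcollar [-0.2  0.9 -0.1] j [ -2.    0.7 -42.6   8.4 -32.7  59.6]
```

```bash
sed -i 's/tilt=15,lat=2.5/tilt=13,lat=2.7/' st.py; python3 -c "
from st import *
status(-35)"
```

```text
t 12.12 collar(depth,-y,front) [-72.4  14.  -37.3] need lin [-0.121  0.333 -0.874] rot [-0.11  0.47 -0.57] Fcollar [-0.2  0.9 -0.1] j [ -2.    0.7 -42.6   8.4 -32.7  59.6]
```

```bash
python3 -m crank '[{"linear":[-0.12,0.33,-0.3],"rot":[-0.11,0.47,-0.57],"hand":0},{"linear":[0,0,-0.3],"rot":[0,0,0],"hand":0},{"linear":[0,0,-0.25],"rot":[0,0,0],"hand":0},{"linear":[0,0,0],"rot":[0,0,0],"hand":0}]'; python3 - <<'E'
from st import *
status(-35); T=wpose(monitor.get_obs()); s=snap('wrist','w10.png')
print('mouth',wproj(s,T,MO),'rim',[wproj(s,T,MO+RC@np.array(v)).round(1).tolist() for v in([0,.029,0],[0,-.029,0],[.0251,0,.0145],[-.0251,0,-.0145])])
E
```

```text
clock: 12.62
tool_pos: [0.4424, -0.2141, 0.0891]
orientation: [-180.0, 76.5, -28.8]
force: [0.8, -0.2, -0.4]
opening: 0.0002
t 12.62 collar(depth,-y,front) [-38.4  -1.3   0.3] need lin [-0.016 -0.016 -0.069] rot [0.04 0.08 0.04] Fcollar [ 0.7 -0.2 -0.5] j [  2.    4.  -49.7  16.  -25.6  45.3]
mouth [285.17266619 222.47002928] rim [[239.6, 222.5], [330.6, 222.3], [285.2, 182.1], [285.1, 256.8]]
```

View pics/w10.png

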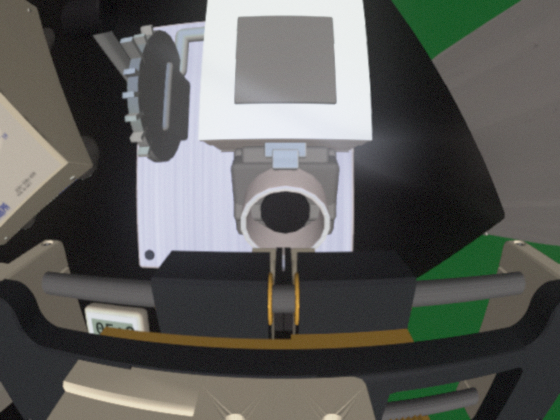

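```bash
python3 - <<'E'
from st import *
T=wpose(monitor.get_obs());s=np.load('pics/w10.npz')
a=cv2.resize(s['image'][130:260,225:345],None,fx=4.6,fy=4.6,interpolation=cv2.INTER_CUBIC).copy()
for r,c in((.029,(255,0,0)),(.025,(0,200,0))):
    pts=[]
    for t in np.linspace(0,2*np.pi,60):
        P=MO+Rd[:,1]*r*np.cos(t)+Rd[:,2]*r*np.sin(t);u=wproj(s,T,P);pts.append(((u-[224.5,129.5])*4.6-.5))
    cv2.polylines(a,[np.int32(pts)],True,c,1)
cv2.imwrite('pics/w10z.png',a[:,:,::-1])
# cap depth from depth image
M=T@s['hand_eye']
for u,v in[(270,205),(285,205),(295,215),(285,220),(280,195)]:
    P=wpt(s,T,u,v);print((Rd.T@(P-MO)*1000).round(1))
E
```

```text
[ 11.8 -10.2  -6.4]
[11.7 -0.3 -6.4]
[11.7  6.4  1.5]
[11.7 -0.3  5.6]
[ 11.6  -3.5 -14. ]
```

View pics/w10z.png

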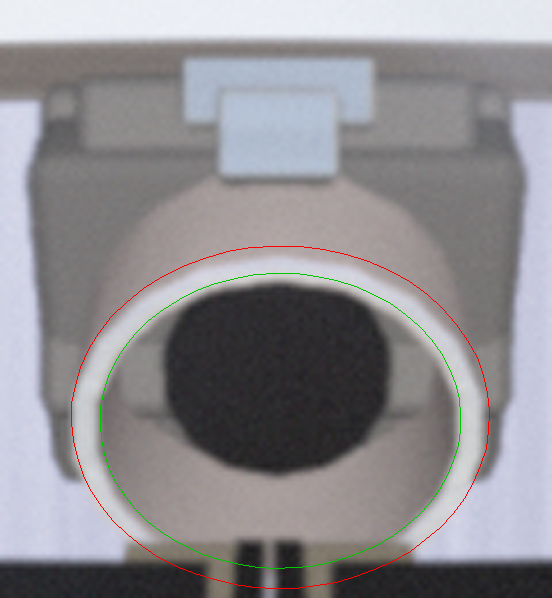

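```bash
python3 -c "
from st import *
status(-10)"; python3 -m crank '[{"linear":[0.06,-0.04,-0.2],"rot":[0.04,0.08,0.04],"hand":0},{"linear":[0.09,-0.05,-0.2],"rot":[0,0,0],"hand":0},{"linear":[0,0,0],"rot":[0,0,0],"hand":0}]'; python3 -c "
from st import *
status(0)"
```

```text
t 12.68 collar(depth,-y,front) [-38.7  -1.6  -0.6] need lin [ 0.156 -0.115 -0.442] rot [0.04 0.1  0.04] Fcollar [0.2 0.7 0.5] j [  2.    3.9 -49.6  16.  -25.6  45.4]
clock: 13.05
tool_pos: [0.4546, -0.2198, 0.067]
orientation: [-179.4, 76.7, -28.0]
force: [-0.1, -0.1, 0.6]
opening: 0.0006
t 13.05 collar(depth,-y,front) [-12.5  -2.1  -0.2] need lin [ 0.037 -0.061 -0.205] rot [ 0.01  0.07 -0.  ] Fcollar [-0.6  0.1 -0.3] j [  0.6   7.5 -50.   17.4 -21.6  45.2]
```

```bash
python3 -m crank '[{"linear":[0.03,-0.07,-0.12],"rot":[0,0.06,0],"hand":0},{"linear":[0,0,-0.07],"rot":[0,0,0],"hand":0},{"linear":[0,0,0],"rot":[0,0,0],"hand":0}]'; python3 -c "
from st import *
status(5)"
```

```text
clock: 13.42
tool_pos: [0.4569, -0.2246, 0.0554]
orientation: [-180.0, 76.9, -28.6]
force: [0.6, -0.2, 1.0]
opening: 0.0003
t 13.43 collar(depth,-y,front) [-0.3  0.9  1.8] need lin [ 0.036 -0.002 -0.084] rot [0.01 0.01 0.01] Fcollar [-0.5 -0.1 -1. ] j [ -0.3   9.1 -50.5  18.5 -19.8  44.8]
```

Tip at the mouth, centred within 1 mm. I'll feel forward gently.

```bash
python3 -m crank '[{"linear":[0.03,-0.005,-0.085],"rot":[0,0,0],"hand":0},{"linear":[0,0,0],"rot":[0,0,0],"hand":0}]'; python3 -c "
from st import *
status(7)"; python3 -m crank '[{"linear":[0.015,-0.008,-0.03],"rot":[0,0,0],"hand":0},{"linear":[0,0,0],"rot":[0,0,0],"hand":0}]'; python3 -c "
from st import *
status(9)"
```

```text
clock: 13.68
tool_pos: [0.4589, -0.2248, 0.0502]
orientation: [-179.9, 76.9, -28.6]
force: [-0.5, -0.6, -0.1]
opening: 0.0007
t 13.68 collar(depth,-y,front) [5.1 0.2 2.8] need lin [ 0.017 -0.006 -0.027] rot [0.01 0.02 0.  ] Fcollar [-0.   0.8  0.2] j [ -0.5   9.8 -50.9  19.5 -18.7  43.9]
clock: 13.92
tool_pos: [0.4599, -0.2253, 0.0484]
orientation: [-179.9, 76.9, -28.5]
force: [0.2, 0.5, 0.1]
opening: 0.0004
t 13.93 collar(depth,-y,front) [7.2 0.1 2.7] need lin [ 0.014 -0.006 -0.026] rot [0.01 0.02 0.  ] Fcollar [-0.1 -0.5 -0. ] j [ -0.6  10.1 -51.   19.8 -18.3  43.7]
```

```bash
python3 -m crank '[{"linear":[0.009,-0.005,-0.017],"rot":[0,0,0],"hand":0},{"linear":[0,0,0],"rot":[0,0,0],"hand":0}]'>/dev/null; python3 -c "
from st import *
status(10)"; python3 -m crank '[{"linear":[0.009,-0.005,-0.017],"rot":[0,0,0],"hand":0},{"linear":[0,0,0],"rot":[0,0,0],"hand":0}]'>/dev/null; python3 -c "
from st import *
status(10)"
```

```text
t 14.18 collar(depth,-y,front) [8.4 0.  2.6] need lin [ 0.01  -0.005 -0.024] rot [0.01 0.02 0.  ] Fcollar [ 0.1 -0.7 -0.1] j [ -0.6  10.3 -51.   20.  -18.1  43.6]
t 14.43 collar(depth,-y,front) [9.5 0.1 2.5] need lin [ 0.001  0.001 -0.009] rot [0.01 0.03 0.  ] Fcollar [-3.7  0.   0.2] j [ -0.7  10.4 -51.1  20.2 -17.9  43.5]
```

```bash
python3 -m crank '[{"linear":[0.009,-0.005,-0.017],"rot":[0,0,0],"hand":0},{"linear":[0,0,0],"rot":[0,0,0],"hand":0}]'>/dev/null; python3 -c "
from st import *
status(12)"
```

```text
t 14.68 collar(depth,-y,front) [10.6  0.1  2.4] need lin [ 0.008 -0.002 -0.022] rot [0.01 0.03 0.  ] Fcollar [-2.9 -0.4  0.1] j [ -0.8  10.5 -51.1  20.4 -17.7  43.3]
```

```bash
python3 -m crank '[{"linear":[0.009,-0.005,-0.017],"rot":[0,0,0],"hand":0},{"linear":[0.009,-0.005,-0.017],"rot":[0,0,0],"hand":0},{"linear":[0,0,0],"rot":[0,0,0],"hand":0}]'>/dev/null; python3 -c "
from st import *
status(14)"; python3 -m crank '[{"linear":[0.009,-0.005,-0.018],"rot":[0,0,0],"hand":0},{"linear":[0,0,0],"rot":[0,0,0],"hand":0}]'>/dev/null; python3 -c "
from st import *
status(14)"
```

```text
t 15.05 collar(depth,-y,front) [13.   0.1  2.4] need lin [ 0.004 -0.    -0.016] rot [0.01 0.03 0.  ] Fcollar [-4.9 -1.1  0. ] j [ -1.   10.9 -51.3  20.8 -17.2  43.1]
t 15.3 collar(depth,-y,front) [14.3  0.1  2.4] need lin [-0.005  0.005  0.002] rot [0.01 0.03 0.  ] Fcollar [-5.2 -0.7  0.2] j [ -1.   11.  -51.3  21.  -17.   42.9]
```

```bash
python3 -m crank '[{"linear":[0.008,-0.004,-0.015],"rot":[0,0,0],"hand":0},{"linear":[0,0,0],"rot":[0,0,0],"hand":0}]'>/dev/null; python3 -c "
from st import *
status(15)
s=snap('scene','s11.png');cv2.imwrite('pics/s11z.png',cv2.resize(s['image'][130:310,230:420],None,fx=3,fy=3)[:,:,::-1])"
```

```text
t 15.55 collar(depth,-y,front) [15.3  0.1  2.4] need lin [-0.005  0.005  0.003] rot [0.01 0.03 0.  ] Fcollar [-6.9 -0.   0.3] j [ -1.1  11.2 -51.4  21.2 -16.8  42.8]
```

View pics/s11z.png

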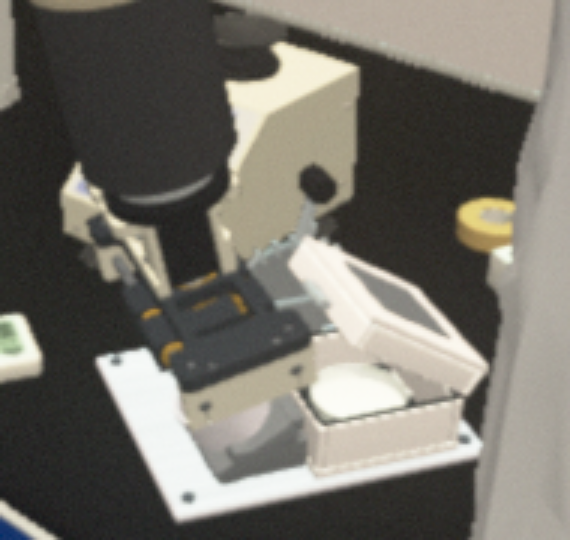

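The lid is released and swinging up, clear of the gripper. I'll withdraw along the collar axis.

```bash
python3 -m crank '[{"linear":[-0.04,0.02,0.08],"rot":[0,0,0],"hand":0},{"linear":[-0.07,0.04,0.14],"rot":[0,0,0],"hand":0},{"linear":[-0.1,0.055,0.2],"rot":[0,0,0],"hand":0},{"linear":[-0.1,0.055,0.3],"rot":[0,0,0],"hand":0},{"linear":[-0.1,0.1,0.5],"rot":[0,0,0],"hand":0},{"linear":[0,0.2,0.5],"rot":[0,0,0],"hand":0},{"linear":[0,0,0],"rot":[0,0,0],"hand":0},{"linear":[0,0,0],"rot":[0,0,0],"hand":0}]'; python3 -c "
from st import *
status(-60)
s=snap('scene','s12.png');snap('wrist','w12.png');snap('top','t12.png')
b=np.load('pics/s12.npz')['image']
cv2.imwrite('pics/s12z.png',cv2.resize(b[130:310,230:420],None,fx=4,fy=3.3)[:,:,::-1])"
```

```text
clock: 16.6
tool_pos: [0.4362, -0.1968, 0.1497]
orientation: [-179.0, 76.9, -27.7]
force: [0.5, -0.0, -0.3]
opening: 0.0005
t 16.6 collar(depth,-y,front) [-97.7 -13.6 -18.1] need lin [-0.096 -0.205 -0.718] rot [-0.03  0.03 -0.  ] Fcollar [ 0.5 -0.2 -0.2] j [  5.   -2.3 -44.4  11.6 -37.4  47.8]
```

View pics/s12z.png

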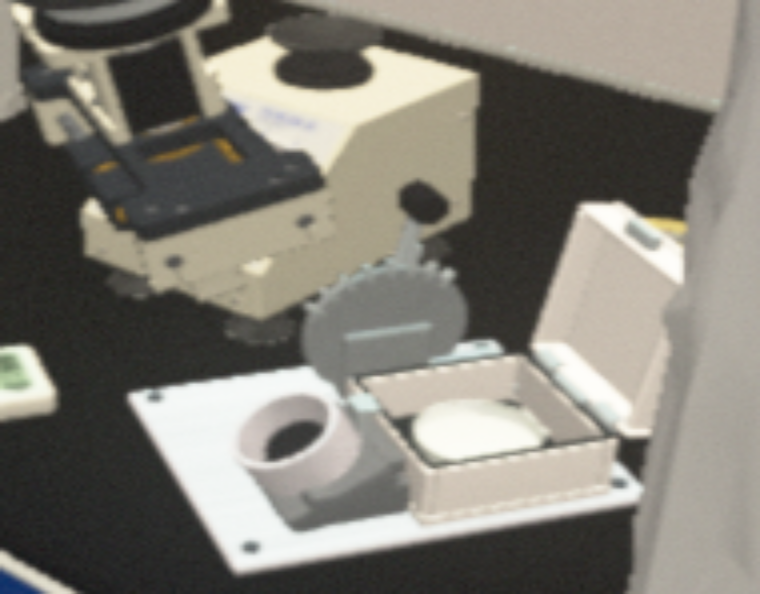

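View pics/w12.png

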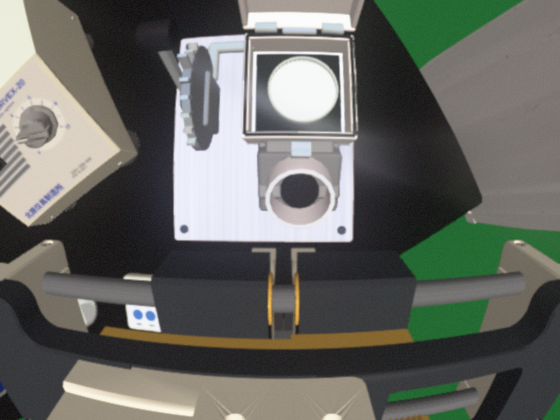

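View pics/t12.png

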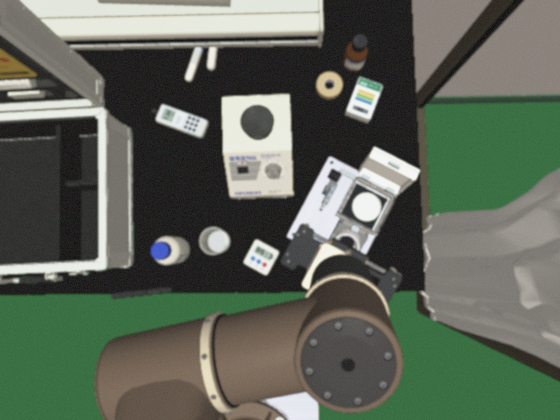

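```bash
python3 - <<'E'
from st import *
a=np.load('pics/s8.npz')['image'][180:212,312:352].astype(int);b=np.load('pics/s12.npz')['image'][180:212,312:352].astype(int)
print('lever mean diff',abs(a-b).mean())
t0=np.load('pics/top0.npz')['image'].astype(int);t1=np.load('pics/t12.npz')['image'].astype(int)
for n,(u,v) in dict(bottle=(170,250),beaker=(214,240),timer=(261,257)).items(): print(n,abs(t0-t1)[v-20:v+20,u-20:u+20].mean().round(2))
o=monitor.get_obs();print(o['clock'],o['qvel'].round(2),o['force'].round(2))
ticket.close_job()
E
```

```text
lever mean diff 2.4557291666666665
bottle 3.19
beaker 3.16
timer 2.83
16.75 [-0.13  0.48 -0.09 -0.03 -0.01 -0.24] [ 0.74 -0.22 -0.33]
the job is handed in; nothing more can be done
```

The chamber is vented and the lid has sprung fully open. I handed the job in at 16.8 s with the robot clear of everything.

- **Lever:** I gripped the knob by its flat ends and swung it round. The camera showed it had slipped slightly and stopped near 73°, so I gripped it again and moved it about 2° further. The close-up then put it at about 75°, on the long tick. My rough reading of the scene picture agreed, and both are good to about 1°. It did not move during the pressing.
- **Button:** The arm could not lean the full 30° without running into a joint limit. I pressed along the collar direction with the tool leaning only 13°. The fingers stayed near the collar's centre and I felt almost no side force. They met the cap at about 9 mm tool depth and the lid let go at about 15 mm, with about 7 N at the highest reading. I then withdrew along the collar.
- **Joint limit:** Earlier, while trying the full lean, joint 3 came right up to its lower limit (reading -58.3° against -58.28°). I backed off straight away, but I can't rule out that it counts as touching the limit.
- **Last checks:** The pictures show the lid open past vertical at its stop. The lever, bottle, beaker and timer look unchanged, within image noise, and the wrist force was below 1 N.

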